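Pack the specimen cases into the carrier

TASK

Stack the two specimen cases from the sloping rack squarely on the case already in the metal carrier: the deep one first, then the flat one on top, edges lined up, each set down and not dropped. Then press the hold-down bar into the fork clips at the tops of the carrier's two uprights until both sprung jaws have snapped back over it, so that it lies across the stack. Leave the brown bottle and the culture dishes where they are.

Things in the scene. Friction and masses are not known exactly. Their poses are not given: they have to be found in the camera images.
- carrier: Fixed aluminium carrier: base plate 190 x 110 x 10 mm (x, y, z) and an upright near each short end, inner faces 62 mm from the centre along x, top 165 mm above the desk, with a fork clip open upward. Origin: centre of its underside on the desk; x from one upright to the other (+x: the one farther from the robot), z up.
- bar_seat (a point): Midway between the two fork clips, 137 mm above the desk (15 mm above the finished stack's top): the middle of the seated bar's axis. Axes as the carrier's. Fork floor 6 mm lower. Fixed tine on the -y side, inner face 7 mm from the centre line, its top flared outward; sprung jaw on the +y side. The bar goes in straight down; both jaws together take about 6 N.
- jaw_near (a joint): Sprung jaw on the outer face of the upright nearer the robot, 73 to 80 mm from the centre. Round nose, 8 mm thick, centre 12 mm above the seat and 6 mm to +y, overhangs the slot; the bar touches it about 19 mm above its seat, drives it aside, and it springs back when the bar is home. 0 closed, grows (rad) as pushed open, to 0.6.
- jaw_far (a joint): The same sprung jaw on the upright farther from the robot: 0 closed, grows (rad) as it is pushed open, to 0.6.
- base_case: Closed specimen case, grey body with a paler lid, plain label on top, steel catch at one short end; 100 mm (its x) by 56 mm (its y) by 36 mm high, about 0.25 kg, hard and rigid. Origin: centre of its underside; z points out of the lid. Loose, already standing in the carrier on its base plate (top of plate 10 mm above the desk), length along the carrier's x.
- deep_case: Closed specimen case, grey body with a paler lid, plain label on top, steel catch at one short end; 100 mm (its x) by 56 mm (its y) by 46 mm high, about 0.30 kg, hard and rigid. Origin: centre of its underside; z points out of the lid. The deep one. Starts in one of the two places of the rack, lying on its underside on the 30 degree slope, its x pointing up the slope.
- flat_case: Closed specimen case, grey body with a paler lid, plain label on top, steel catch at one short end; 100 mm (its x) by 56 mm (its y) by 30 mm high, about 0.20 kg, hard and rigid. Origin: centre of its underside; z points out of the lid. The flat one. Starts in the rack's other place, lying in the same way.
- rack: Fixed plywood rack: a board 262 mm wide (its y), 122 mm long, sloping 30 degrees up along its +x, toward the robot's far left, with a low ledge (12 mm above the board) across its lower edge, on which the two cases rest side by side, centres about 130 mm apart; nothing else beside or between them. Origin: on the desk under its middle.
- bar: Loose hold-down bar on the desk: steel rod 12 mm thick, 196 mm long (its x); black rubber sleeve 20 mm thick, 60 mm long round the middle, to grip; square black end blocks 24 x 24 x 10 mm that stop it rolling and stay outside the jaws (inner faces 88 mm from the middle). Origin: on its axis at mid-length, 12 mm above the desk. About 0.15 kg. Fits either way round.
- amber_bottle: Bystander: brown glass bottle with black cap, 77 mm wide, 180 mm high; origin at the centre of its underside.
- dish_a: Bystander: closed culture dish, 93 mm across, 16 mm high, pink; the one farther from the robot. Origin at the centre of its underside.
- dish_b: Bystander: closed culture dish, 93 mm across, 16 mm high, pink; the one nearer the robot. Origin at the centre of its underside.

How it is judged:
By the outcome, as a careful person would: the job done as asked, in the order asked, and still so for the second after the job is handed in, with the robot touching nothing.
It also fails if it takes over 72 s, if anything falls off the work surface, if the arm or the gripper's body presses on something with over 40 N, if the wrist force passes 120 N, or if a joint passes its speed limit or range.

ROBOT

A 6-joint arm with a two-finger parallel gripper is mounted at the origin on a cart in front of the work surface, level with it; the furniture and walls round the work are solid. World frame = base frame: x ahead of the robot, y to its left, z up, the work surface at z = 0. Lengths are in m, angles in rad, forces in N, time in s.
With the tool pointing down it reaches from about 0.375 to 0.9 m from the base axis. Payload 3.1 kg.
Tool frame: the origin (TCP) lies on the mounting face of the last link; the fingertips stand r.nose_length ahead of it and the grasp point (between the pads) lies 155 mm ahead of it (r.nose_length is the distance from the TCP to the fingertips, in m); z points along the fingers, y is the line along which they close (so a half turn about z gives the same grasp; the last joint's range is limited). The gripper opens to 85 mm and grips with 20 to 120 N. Pads are 22 mm wide; open, the fingers measure 114 mm over their backs; the gripper's body (76 mm by 85 mm) begins 54 mm behind the grasp point. The pads swing forward as they close: fully open they stand 13 mm farther back than shut.
Start: joints at [1.038, 0.527, 1.433, -0, 1.181, -0.178], TCP at [0.216, 0.586, 0.405] pointing down, gripper open.
Joint ranges: [-3.08, 3.08], [-0.75, 2.2], [0.22, 2.44], [-1.43, 4.57], [0, 2.65], [-2.85, 2.85]. Speed limits (rad/s): [2.79, 2.79, 3.14, 3.14, 3.14, 3.14].

INTERFACE

Orientations are given as [roll, pitch, yaw] about the fixed x, y, z axes, in that order (R = Rz(yaw) Ry(pitch) Rx(roll)).
In Python, from rig import r gives the robot as it stands. The module is installed in compiled form; this text tells all that it offers.
- The arm moves only by the tool apply_moves, never from a script. Its argument "targets" is a list of rows, each an object of numbers: "dx", "dy", "dz": the shift along the world's x, y, z in mm; "yaw": the turn about the world's z in rad. A call has 1 to 10 rows; each row shifts and turns the commanded pose from where the row before left it; what a row does not reach is not made up. A row lasts 1/10 s, in which the tool goes at most 50 mm and 8.59 degrees, less where a joint would pass 70% of its speed; a pose out of reach is approached as far as the arm can. A call is refused whole if a number of a shift passes 50 or a number of a turn 0.15, either way. A call with a gripper value outside its range is refused whole. "claw" is the opening, from 0 (shut) to 1 (fully open), set as the call begins (left out, the last holds). The fingers move at their own pace and stop on an object; "force" is the grip in N (left out, the last holds). Time passes only in rows, so rows that do not move let the fingers close. It gives the time, the measured TCP pose, the force, the opening and the grip force at its end, in the units of the state.
- r.sense(): the state, without advancing time (a new reading comes with each control period).
- r.grab_frame(name): name is "side" or "top" or "wrist"; returns (picture, depth): 420x560x3 uint8, red, green, blue; 420x560 float32, m along the optical axis (not along the pixel's ray), 0 where there is no reading.
- r.get_calibration(name): a dict with "camera_matrix" (3x3 intrinsics, pixels), "R" (3x3) and "t" (3): a world point X has camera coordinates R X + t. Camera axes: x right, y down, z forward; pixel columns grow to the right and rows downward; lengths in m; the calibration is good to about 2 mm. A picture is of the moment at which its call begins: read the wrist's pose just before it. get_calibration takes no time and is no camera call; for the wrist camera it gives the pose at the moment of the call.
- r.job_done(): hands the job in; it is judged then, once.
The state is a dict: "t": time; "joints": joint angles; "dq": joint speeds; "effort": joint torques, N m; "tcp_pos": TCP position; "tool_rot": TCP orientation; "contact_force": force on the tool from outside, world axes, zero at the start; "moment": the same for the moment, N m; "gripper_width": opening from 0.0 (shut) to 1.0 (fully open); "gripper_force": force on a finger pad.
Only numpy, scipy, OpenCV 4.12 (cv2) and the standard library are available. Lean on these libraries where they do the work, as an engineer would, in place of code of your own. Each camera call takes 0.05 s, during which the arm holds its last target. There are 200 camera calls.

## Working session

There is one attempt and no reset: what is moved stays moved. The work goes in short steps, Python scripts to look and compute and a tool call to move; the robot and the scene stay as the last step left them, time stands still between calls to the robot, and variables do not carry over. Pictures are saved under pics/ and viewed, at most 10 in all, crops included, and the job is handed in when it is done.

Besides the shell and the picture viewer there is one more tool, called after "Emit:" by a JSON object that holds its "name" and its "arguments". apply_moves: Moves the arm, as the interface text tells. Its arguments: {"type":"object","properties":{"targets":{"type":"array"},"claw":{"type":"number"},"force":{"type":"number"}},"required":["targets"]}

```bash
mkdir -p pics; ls; cat > h.py <<'E'
import numpy as np, cv2
from rig import r
def cloud(name):
    img,d=r.grab_frame(name); c=r.get_calibration(name)
    K=np.array(c["camera_matrix"]);R=np.array(c["R"]);t=np.array(c["t"])
    v,u=np.mgrid[:420,:560]
    P=np.stack([(u-K[0,2])/K[0,0]*d,(v-K[1,2])/K[1,1]*d,d],-1)
    W=(P-t)@R
    W[d==0]=np.nan
    return img,W
E
python3 - <<'E'
from h import *
print(r.nose_length,r.sense())
for n in("top","side"):
    img,W=cloud(n); np.savez(f"{n}0.npz",img=img,W=W)
    cv2.imwrite(f"pics/{n}0.png",img[...,::-1])
    c=r.get_calibration(n); print(n, -np.array(c["R"]).T@c["t"], np.array(c["R"])[2])
E
```

```text
pics
0.1734 {'t': 0.0, 'joints': array([ 1.03848250e+00,  5.28444173e-01,  1.43389988e+00, -1.22710585e-05,
        1.18138536e+00, -1.78516934e-01]), 'dq': array([-0.00124606,  0.00065942,  0.00201028,  0.00047026, -0.00054036,
        0.00143095]), 'effort': array([-1.09736149e-03, -4.42348337e+01, -1.78023416e+01, -2.92603017e-04,
        8.63272900e-03, -5.68274302e-06]), 'tcp_pos': array([0.21634433, 0.58599376, 0.4037475 ]), 'tool_rot': array([-3.13948784e+00, -3.68262032e-04,  2.78780004e+00]), 'contact_force': array([ 0.05660253,  0.20480537, -0.23867354]), 'moment': array([ 0.00293804, -0.07821324, -0.01412771]), 'gripper_force': 0.0, 'gripper_width': 0.9976168530029524}
top [ 0.30899594 -0.01742865  1.32888017] [ 0.19102009  0.00763912 -0.9815564 ]
side [0.63053025 0.75267122 0.96835383] [-0.05664457 -0.66185243 -0.74749097]
```

View pics/top0.png

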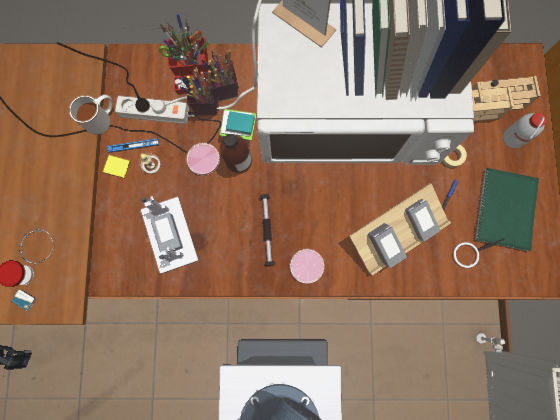

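View pics/side0.png

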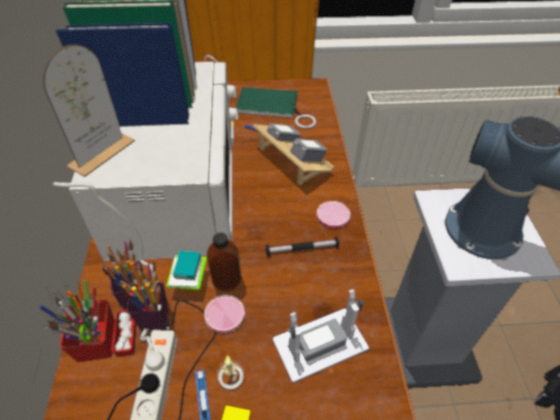

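The top view has +x up and +y left. The carrier is at about (167,235), the bar at (267,230), the rack cases at (387,245) and (423,218), the dishes at (203,158) and (307,266), and the bottle at (236,153). Next I'll measure the poses from depth.

```bash
python3 - <<'E'
from h import *
np.set_printoptions(precision=4,suppress=True)
D=np.load("top0.npz");W=D["W"];img=D["img"].astype(int)
def reg(c0,c1,r0,r1):
    return W[r0:r1,c0:c1].reshape(-1,3),img[r0:r1,c0:c1].reshape(-1,3)
def box(P,n):
    b=cv2.minAreaRect((P[:,:2]*1000).astype(np.float32)); print(n,len(P),[np.round(x,1) for x in b],"z",np.nanpercentile(P[:,2],[5,50,95]))
P,C=reg(225,255,130,170);print("desk z",np.nanmedian(reg(210,250,200,260)[0][:,2]))
# carrier
P,C=reg(125,210,185,285)
for lo,hi,n in((.005,.016,"plate"),(.038,.055,"base"),(.1,.2,"up")):
    Q=P[(P[:,2]>lo)&(P[:,2]<hi)]; box(Q,n)
Q=P[(P[:,2]>.1)]; m=Q[:,0]>np.median(P[:,0][P[:,2]>.005]); print("far up",Q[m].mean(0),"near",Q[~m].mean(0))
# bar
P,C=reg(255,280,185,275); Q=P[P[:,2]>.008]; box(Q,"bar")
# rack
P,C=reg(340,460,175,285); sat=C.max(1)-C.min(1)
Q=P[(P[:,2]>.01)]; box(Q,"rack all")
g=(sat<30)&(P[:,2]>.03)&(C.sum(1)>200)
from scipy.cluster.vq import kmeans2
Q=P[g]; cen,l=kmeans2(Q[:,:2],2,seed=1,minit="++")
for k in(0,1): 
    q=Q[l==k]; box(q,"case"); 
    c=q.mean(0);s=np.linalg.svd(q-c)[2][2]; s*=np.sign(s[2]); print(c,"n",s,"tilt",np.degrees(np.arccos(s[2])),"azi",np.degrees(np.arctan2(-s[1],-s[0])))
b=(sat>50)&(P[:,2]>.015)&(C[:,0]>140); box(P[b],"board")
for n,a in(("dishb",(285,330,245,288)),("disha",(183,223,140,175)),("bottle",(222,253,130,172)),("mw",(255,480,110,170))):
    P,C=reg(*a); Q=P[P[:,2]>.01]; box(Q,n)
for n in("side",):pass
v=cv2.resize(D["img"][165:290,120:470],None,fx=2.28,fy=2.28,interpolation=cv2.INTER_CUBIC);cv2.imwrite("pics/c1.png",v[...,::-1])
E
```

```text
desk z 0.00031958082195478784
plate 1710 [array([500.6, 316.1]), array([281.7, 236.2]), np.float64(1.9)] z [0.0054 0.0097 0.0144]
base 804 [array([496.5, 310. ]), array([143.1,  56.7]), np.float64(20.2)] z [0.0413 0.0464 0.0515]
up 235 [array([498.6, 307.1]), array([161. ,  31.9]), np.float64(19.5)] z [0.1082 0.1316 0.1625]
far up [0.5619 0.3311 0.134 ] near [0.4313 0.283  0.1363]
bar 417 [array([505. ,  47.9]), array([218.6,  44.1]), np.float64(3.9)] z [0.0119 0.0189 0.0257]
rack all 4523 [array([ 516.4, -341.6]), array([232.3, 329.8]), np.float64(7.5)] z [0.0281 0.0714 0.1029]
case 872 [array([ 530.1, -375.5]), array([98.6, 57. ]), np.float64(33.2)] z [0.0517 0.0767 0.0978]
[ 0.5283 -0.3725  0.0759] n [-0.4549 -0.0935  0.8856] tilt 27.671610963745938 azi 11.617239956791037
case 990 [array([ 461.9, -277.7]), array([106.5,  57. ]), np.float64(33.3)] z [0.0621 0.0898 0.1115]
[ 0.4596 -0.2747  0.0882] n [-0.4806  0.0944  0.8718] tilt 29.328168665012697 azi -11.106967164098043
board 2251 [array([ 504.2, -323.4]), array([128.1, 263.5]), np.float64(33.2)] z [0.0276 0.062  0.0834]
dishb 830 [array([413. , -70.5]), array([89.7, 89.6]), np.float64(89.8)] z [0.0109 0.0146 0.0186]
disha 778 [array([718.9, 210.2]), array([ 91.5, 116.2]), np.float64(16.4)] z [0.0109 0.0148 0.1207]
bottle 1123 [array([729.8, 121.5]), array([114.5,  84.4]), np.float64(1.7)] z [0.0343 0.1217 0.18  ]
mw 11137 [array([ 755.2, -248.8]), array([170.7, 642.3]), np.float64(0.8)] z [0.0484 0.2447 0.2776]
```

View pics/c1.png

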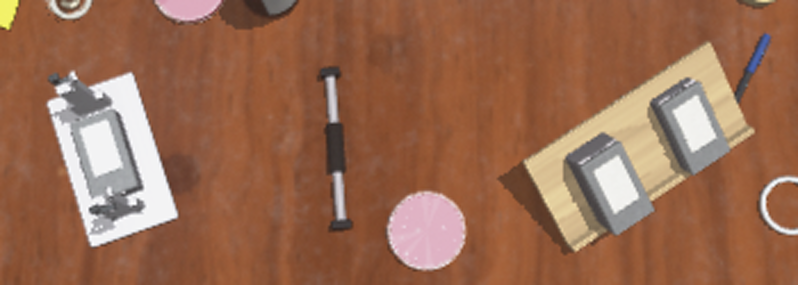

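Deep case is the left, nearer one (top about 14 mm higher); flat case is the right, farther one. The rack azimuth is about 33° and the carrier yaw about 20°. I'll go over the carrier first and look from close up.

Emit:
{"name": "apply_moves", "arguments": {"targets": [{"dx": 31.5,"dy": -31.5,"yaw": -0.149},{"dx": 31.5,"dy": -31.5,"yaw": -0.149},{"dx": 31.5,"dy": -31.5,"yaw": -0.149},{"dx": 31.5,"dy": -31.5,"yaw": -0.149},{"dx": 31.5,"dy": -31.5,"yaw": -0.149},{"dx": 31.5,"dy": -31.5,"yaw": -0.149},{"dx": 31.5,"dy": -31.5,"yaw": -0.149},{"dx": 31.5,"dy": -31.5,"yaw": -0.149},{"dx": 31.5,"dy": -31.5,"yaw": -0.149},{"dx": 0}]}}

```text
schema error: expected keys dx, dy, dz, yaw
```

```bash
python3 - <<'E'
from h import *
print({k:r.sense()[k] for k in("t","tcp_pos","tool_rot","joints")})
img,W=cloud("wrist"); np.savez("w1.npz",img=img,W=W); cv2.imwrite("pics/w1.png",img[...,::-1])
c=r.get_calibration("wrist"); print(-np.array(c["R"]).T@c["t"])
E
```

```text
{'t': 0.1, 'tcp_pos': array([0.21635985, 0.58602545, 0.40381872]), 'tool_rot': array([-3.13964578e+00, -3.54306276e-04,  2.78776466e+00]), 'joints': array([ 1.03848403e+00,  5.28388952e-01,  1.43378277e+00,  3.27901760e-06,
        1.18139978e+00, -1.78485894e-01])}
[0.14360795 0.61303654 0.37352248]
```

View pics/w1.png

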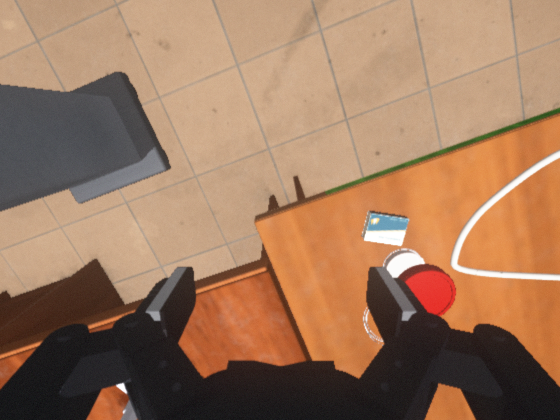

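The move was refused because every row needs all four keys. The wrist picture shows the fingers at the bottom, with the camera looking toward tool +x.

Emit:
{"name": "apply_moves", "arguments": {"targets": [{"dx": 28,"dy": -37,"dz": 0,"yaw": -0.149},{"dx": 28,"dy": -37,"dz": 0,"yaw": -0.149},{"dx": 28,"dy": -37,"dz": 0,"yaw": -0.149},{"dx": 28,"dy": -37,"dz": 0,"yaw": -0.149},{"dx": 28,"dy": -37,"dz": 0,"yaw": -0.149},{"dx": 28,"dy": -37,"dz": 0,"yaw": -0.149},{"dx": 28,"dy": -37,"dz": 0,"yaw": -0.149},{"dx": 28,"dy": -37,"dz": 0,"yaw": -0.149},{"dx": 28,"dy": -37,"dz": 0,"yaw": -0.149},{"dx": 28,"dy": -37,"dz": 0,"yaw": -0.149}]}}

```text
t: 1.15
tcp_pos: [0.4973, 0.2146, 0.4046]
tool_rot: [-3.141, 0.0, 1.292]
contact_force: [0.4, -0.8, -0.4]
gripper_width: 1.0
gripper_force: 0.0
```

```bash
cat >> h.py <<'E'
def rect(P,n=""):
    P=P[np.isfinite(P).all(1)]
    b=cv2.minAreaRect((P[:,:2]*1000).astype(np.float32)); print(n,len(P),[np.round(x,1) for x in b],"z",np.nanpercentile(P[:,2],[5,50,95])); return b
def st():
    s=r.sense(); print({k:np.round(s[k],4) for k in("t","tcp_pos","tool_rot","contact_force","gripper_width","gripper_force")})
E
python3 - <<'E'
from h import *
st()
img,W=cloud("wrist"); np.savez("w1.npz",img=img,W=W); cv2.imwrite("pics/w2.png",img[...,::-1])
E
```

```text
{'t': np.float64(1.15), 'tcp_pos': array([0.4973, 0.2146, 0.4046]), 'tool_rot': array([-3.1412,  0.    ,  1.2916]), 'contact_force': array([ 0.4036, -0.8107, -0.418 ]), 'gripper_width': np.float64(0.9996), 'gripper_force': np.float64(0.0)}
```

View pics/w2.png

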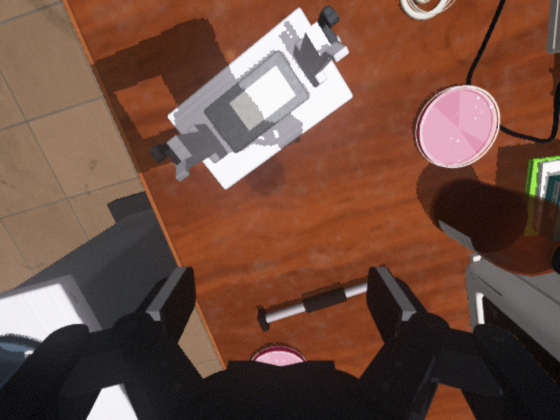

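The carrier is in full view: plate corners at about (170,118), (300,10), (352,97), (225,187), with the case lid around (262,100). The bar runs from (263,318) to behind the right finger. Now measuring the plate, lid and bar.

```bash
python3 - <<'E'
from h import *
def seg(W,img,a,f):
    c0,c1,r0,r1=a; P=W[r0:r1,c0:c1]; C=img[r0:r1,c0:c1].astype(int); s=C.max(2)-C.min(2)
    m=f(P,C,s); m=cv2.morphologyEx(m.astype(np.uint8),cv2.MORPH_OPEN,np.ones((3,3)))>0
    return P[m]
for f,ca,ba in(("w1",(150,360,5,195),(250,370,270,335)),("top0",(125,210,185,285),(255,280,185,275))):
    D=np.load(f+".npz");W,img=D["W"],D["img"]; print(f)
    q=seg(W,img,ca,lambda P,C,s:(s<40)&(C.sum(2)>330)&(P[...,2]>.003)&(P[...,2]<.02)); rect(q,"plate")
    q=seg(W,img,ca,lambda P,C,s:(s<40)&(P[...,2]>.036)&(P[...,2]<.06)); rect(q,"lid")
    q=seg(W,img,ca,lambda P,C,s:(s<40)&(P[...,2]>.036)&(P[...,2]<.06)&(C.sum(2)>480)); rect(q,"label")
    q=seg(W,img,ca,lambda P,C,s:(P[...,2]>.12)); x=q@[np.cos(.3526),np.sin(.3526),0];m=x>np.median(x);m=x>(x.min()+x.max())/2
    rect(q[m],"far");rect(q[~m],"near")
    c0,c1,r0,r1=ba;P=W[r0:r1,c0:c1].reshape(-1,3);C=img[r0:r1,c0:c1].reshape(-1,3).astype(int);s=C.max(1)-C.min(1)
    q=P[(s<35)&(P[:,2]>.006)&(P[:,2]<.04)];rect(q,"bar");d=np.linalg.svd(q[:,:2]-q[:,:2].mean(0))[2][0];print("bar ang",np.degrees(np.arctan2(d[1],d[0])))
    C=C[P[:,2]>.006];q=P[P[:,2]>.006];m=(q[:,2]>.016)&(C.sum(1)<120);rect(q[m],"dark")
E
```

```text
w1
plate 8606 [array([506.2, 302. ]), array([190.8, 110.2]), np.float64(19.1)] z [0.00877715 0.01031672 0.0118078 ]
lid 5867 [array([503.6, 302.5]), array([129.2,  56.1]), np.float64(19.4)] z [0.04426252 0.04638481 0.04819499]
label 3237 [array([518.4, 307. ]), array([70.4, 53.4]), np.float64(18.9)] z [0.04528088 0.04656242 0.04790925]
far 1420 [array([573., 324.]), array([19.5, 32.5]), np.float64(18.9)] z [0.12613278 0.13252004 0.16426698]
near 1116 [array([438.3, 277.2]), array([19.7, 32.3]), np.float64(19.6)] z [0.12463654 0.13192877 0.16340318]
bar 1288 [array([499. ,  33.7]), array([159.1,  23.1]), np.float64(6.7)] z [0.01156482 0.01908112 0.02457284]
bar ang -175.72323169018074
dark 593 [array([520.3,  82.4]), array([226.4, 104.8]), np.float64(53.2)] z [0.01703597 0.02255278 0.24929483]
top0
plate 1475 [array([498.1, 309.9]), array([190.7, 112. ]), np.float64(19.9)] z [0.00554411 0.0102751  0.01512015]
lid 769 [array([504.7, 313. ]), array([116. ,  56.7]), np.float64(20.3)] z [0.04140696 0.04645898 0.05157108]
label 627 [array([499. , 310.6]), array([96.1, 51.9]), np.float64(19.0)] z [0.04233255 0.04675731 0.05142387]
far 95 [array([564.8, 330.9]), array([18.9, 31.7]), np.float64(15.2)] z [0.12322788 0.13349675 0.16151733]
near 95 [array([431.5, 283.1]), array([18.2, 31.5]), np.float64(16.6)] z [0.12412012 0.13224554 0.16281338]
bar 395 [array([510. ,  38.7]), array([193.8,  22.4]), np.float64(4.7)] z [0.01266773 0.01906997 0.02577886]
bar ang -175.20308180798702
dark 1 [array([596.9,  54.5]), array([0., 0.]), np.float64(0.0)] z [0.02728707 0.02728707 0.02728707]
```

The wrist and top results differ by about 10 mm. The wrist calibration was read after the call, while the arm was still settling. I'll read it first and repeat at rest.

```bash
sed -i 's/    img,d=r.grab_frame(name); c=r.get_calibration(name)/    c=r.get_calibration(name); img,d=r.grab_frame(name)/' h.py
python3 - <<'E'
from h import *
for k in(0,1,2):
    st(); img,W=cloud("wrist")
np.savez("w1.npz",img=img,W=W)
P=W[5:195,150:360];C=img[5:195,150:360].astype(int);s=C.max(2)-C.min(2)
o=lambda m:cv2.morphologyEx(m.astype(np.uint8),cv2.MORPH_OPEN,np.ones((5,5)))>0
z=P[...,2]
rect(P[o((s<40)&(C.sum(2)>330)&(z>.003)&(z<.02))],"plate")
a=.336;x=(P-[.5,.307,0])@[np.cos(a),np.sin(a),0]
rect(P[o((s<40)&(z>.038)&(z<.06)&(abs(x)<.0605))],"lid")
q=P[z>.12];u=x[z>.12];rect(q[u>0],"far");rect(q[u<0],"near")
P=W[270:335,250:370].reshape(-1,3);C=img[270:335,250:370].reshape(-1,3).astype(int);s=C.max(1)-C.min(1)
q=P[(s<35)&(P[:,2]>.006)&(P[:,2]<.04)];rect(q,"bar")
m=(C.sum(1)<130)&(P[:,2]>.016)&(P[:,2]<.022);rect(P[m],"sleeve")
E
```

```text
{'t': np.float64(1.2), 'tcp_pos': array([0.502 , 0.2099, 0.4048]), 'tool_rot': array([3.1348e+00, 2.3000e-03, 1.2831e+00]), 'contact_force': array([ 3.3545, -1.9851,  1.2461]), 'gripper_width': np.float64(1.0018), 'gripper_force': np.float64(0.0)}
{'t': np.float64(1.25), 'tcp_pos': array([0.5001, 0.2122, 0.4047]), 'tool_rot': array([3.1381e+00, 3.0000e-04, 1.2895e+00]), 'contact_force': array([-0.4503,  0.0152,  0.0881]), 'gripper_width': np.float64(0.9973), 'gripper_force': np.float64(0.0)}
{'t': np.float64(1.3), 'tcp_pos': array([0.4982, 0.214 , 0.4045]), 'tool_rot': array([ 3.1414, -0.    ,  1.2932]), 'contact_force': array([-0.6218,  0.8243, -0.0122]), 'gripper_width': np.float64(1.0016), 'gripper_force': np.float64(0.0)}
plate 8417 [array([497.5, 308.3]), array([189.9, 110.4]), np.float64(19.6)] z [0.00901466 0.01042656 0.01179584]
lid 5432 [array([497.8, 309.2]), array([103.3,  56. ]), np.float64(20.0)] z [0.04489602 0.04649651 0.0478283 ]
far 1428 [array([565.7, 330.3]), array([19.3, 32.7]), np.float64(19.4)] z [0.12583892 0.13260523 0.163926  ]
near 1126 [array([431.5, 282.4]), array([19.4, 32.3]), np.float64(19.1)] z [0.12471639 0.13241624 0.16388554]
bar 1304 [array([494.2,  35.2]), array([160.6,  22.7]), np.float64(3.5)] z [0.01075976 0.01805408 0.02379632]
sleeve 351 [array([477.1,  34.2]), array([125.1,  21.9]), np.float64(3.2)] z [0.01675543 0.02047315 0.02187161]
```

Emit:
{"name": "apply_moves", "arguments": {"targets": [{"dx": -4,"dy": -30,"dz": 0,"yaw": -0.05},{"dx": -7,"dy": -46,"dz": 0,"yaw": -0.055},{"dx": -7,"dy": -46,"dz": 0,"yaw": -0.055},{"dx": -7,"dy": -46,"dz": 0,"yaw": -0.055},{"dx": -7,"dy": -46,"dz": 0,"yaw": -0.055},{"dx": -7,"dy": -46,"dz": 0,"yaw": -0.055},{"dx": -7,"dy": -46,"dz": 0,"yaw": -0.055},{"dx": -7,"dy": -46,"dz": 0,"yaw": -0.055},{"dx": -7,"dy": -46,"dz": 0,"yaw": -0.055},{"dx": -7,"dy": -46,"dz": 0,"yaw": -0.055}]}}

```text
t: 2.35
tcp_pos: [0.4292, -0.2276, 0.4047]
tool_rot: [-3.141, -0.001, 0.754]
contact_force: [0.9, 0.1, 0.3]
gripper_width: 1.001
gripper_force: 0.0
```

Emit:
{"name": "apply_moves", "arguments": {"targets": [{"dx": -7,"dy": -46,"dz": 0,"yaw": -0.055},{"dx": -7,"dy": -46,"dz": 0,"yaw": -0.055},{"dx": -4,"dy": -35,"dz": 0,"yaw": -0.05},{"dx": -1,"dy": -15,"dz": 0,"yaw": -0.014},{"dx": 0,"dy": -10,"dz": 0,"yaw": 0},{"dx": 0,"dy": 0,"dz": 0,"yaw": 0},{"dx": 0,"dy": 0,"dz": 0,"yaw": 0}]}}

```text
t: 3.05
tcp_pos: [0.4109, -0.3778, 0.4045]
tool_rot: [-3.14, -0.0, 0.581]
contact_force: [0.6, -0.1, -0.2]
gripper_width: 1.004
gripper_force: 0.0
```

```bash
python3 - <<'E'
from h import *
st(); img,W=cloud("wrist"); np.savez("w2.npz",img=img,W=W); cv2.imwrite("pics/w3.png",img[...,::-1])
E
```

```text
{'t': np.float64(3.05), 'tcp_pos': array([ 0.4109, -0.3778,  0.4045]), 'tool_rot': array([-3.1396e+00, -5.0000e-04,  5.8110e-01]), 'contact_force': array([ 0.6087, -0.0527, -0.2027]), 'gripper_width': np.float64(1.0037), 'gripper_force': np.float64(0.0)}
```

View pics/w3.png

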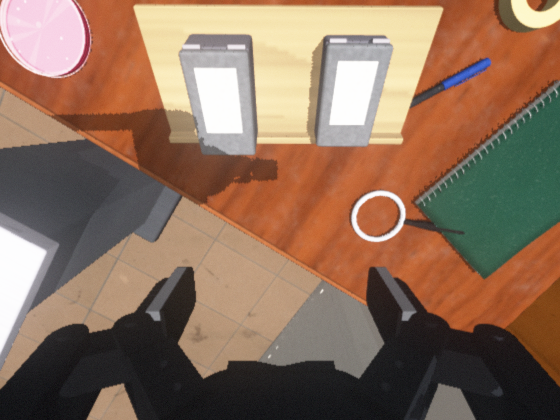

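Both cases are square in the image: deep (left) with its lid at about (218,100), flat (right) with its lid at about (355,92). Next, fit planes to the lids.

```bash
cat > fit.py <<'E'
from h import *
def case(W,img,a):
    c0,c1,r0,r1=a; P=W[r0:r1,c0:c1].reshape(-1,3);C=img[r0:r1,c0:c1].reshape(-1,3).astype(int)
    q=P[(C.max(1)-C.min(1)<30)&(P[:,2]>.03)]
    rng=np.random.default_rng(0);best=0
    for _ in range(300):
        s=q[rng.choice(len(q),3)];n=np.cross(s[1]-s[0],s[2]-s[0]);n/=np.linalg.norm(n)+1e-12
        if abs(n[2])<.7: continue
        m=abs((q-s[0])@n)<.002
        if m.sum()>best:best=m.sum();M=m
    p=q[M];c=p.mean(0);n=np.linalg.svd(p-c,full_matrices=False)[2][2];n*=np.sign(n[2])
    e1=np.cross(np.cross(n,[0,0,1]),n);e1*=np.sign(e1[2]);e1/=np.linalg.norm(e1);e2=np.cross(n,e1)
    b=cv2.minAreaRect((np.stack([(p-c)@e1,(p-c)@e2],1)*1000).astype(np.float32))
    C=c+(e1*b[0][0]+e2*b[0][1])/1000
    print("top centre",C.round(4),"tilt",np.degrees(np.arccos(n[2])).round(1),"azi",np.degrees(np.arctan2(-n[1],-n[0])).round(1),"rect",np.round(b[1],1),round(b[2],1)); return C,n
E
python3 - <<'E'
from fit import *
D=np.load("w2.npz");W,img=D["W"],D["img"]
for a,h in(((170,265,25,165),.046),((308,400,25,165),.030)):
    C,n=case(W,img,a); print("bottom centre",(C-n*h).round(4))
q=W[6:150,140:440].reshape(-1,3);C=img[6:150,140:440].reshape(-1,3).astype(int);s=C.max(1)-C.min(1)
q=q[(s>50)&(q[:,2]>.012)];c=q.mean(0);n=np.linalg.svd(q-c,full_matrices=False)[2][2];n*=np.sign(n[2]);print("board",c,n,np.degrees(np.arctan2(-n[1],-n[0])));rect(q)
E
```

```text
top centre [ 0.4518 -0.2863  0.09  ] tilt 29.9 azi 33.3 rect [55.1 99.2] 89.5
bottom centre [ 0.4709 -0.2738  0.0502]
top centre [ 0.5231 -0.3813  0.0764] tilt 29.9 azi 32.6 rect [97.7 55.2] 0.2
bottom centre [ 0.5357 -0.3732  0.0504]
board [ 0.52069829 -0.31547262  0.06174118] [-0.39669393 -0.25788182  0.88098291] 33.02699108467969
 22363 [array([ 504.9, -322.4]), array([119.8, 262.4]), np.float64(33.3)] z [0.02918635 0.06700932 0.08316602]
```

Good: the bottom centres agree in height at 50 mm, tilt is 30° and azimuth 33.2°. Approaching the deep case.

Emit:
{"name": "apply_moves", "arguments": {"targets": [{"dx": 15,"dy": 30,"dz": 0,"yaw": 0},{"dx": 20,"dy": 40,"dz": 0,"yaw": -0.002},{"dx": 13,"dy": 26,"dz": -10,"yaw": 0},{"dx": 0,"dy": 0,"dz": -35,"yaw": 0},{"dx": 0,"dy": 0,"dz": -40,"yaw": 0},{"dx": 0,"dy": 0,"dz": -30,"yaw": 0},{"dx": 0,"dy": 0,"dz": -25,"yaw": 0},{"dx": 0,"dy": 0,"dz": -10,"yaw": 0},{"dx": 0,"dy": 0,"dz": 0,"yaw": 0}]}}

```text
t: 4.0
tcp_pos: [0.4583, -0.2825, 0.2538]
tool_rot: [-3.138, 0.001, 0.578]
contact_force: [0.1, 0.3, 0.1]
gripper_width: 1.0
gripper_force: 0.0
```

Emit:
{"name": "apply_moves", "arguments": {"targets": [{"dx": 1,"dy": 1,"dz": -20,"yaw": 0},{"dx": 0,"dy": 0,"dz": -7,"yaw": 0},{"dx": 0,"dy": 0,"dz": 0,"yaw": 0}]}}

```text
t: 4.3
tcp_pos: [0.4595, -0.2825, 0.228]
tool_rot: [-3.141, 0.0, 0.577]
contact_force: [0.0, 0.5, 0.3]
gripper_width: 0.998
gripper_force: 0.0
```

Emit:
{"name": "apply_moves", "arguments": {"targets": [{"dx": 0,"dy": 0,"dz": 0,"yaw": 0},{"dx": 0,"dy": 0,"dz": 0,"yaw": 0},{"dx": 0,"dy": 0,"dz": 0,"yaw": 0},{"dx": 0,"dy": 0,"dz": 0,"yaw": 0},{"dx": 0,"dy": 0,"dz": 0,"yaw": 0},{"dx": 0,"dy": 0,"dz": 0,"yaw": 0}], "claw": 0, "force": 30}}

```text
t: 4.9
tcp_pos: [0.4595, -0.2827, 0.2288]
tool_rot: [3.141, -0.0, 0.577]
contact_force: [-0.8, 1.3, 5.1]
gripper_width: 0.651
gripper_force: 34.0
```

Emit:
{"name": "apply_moves", "arguments": {"targets": [{"dx": 0,"dy": 0,"dz": 15,"yaw": 0},{"dx": 0,"dy": 0,"dz": 30,"yaw": 0},{"dx": 0,"dy": 0,"dz": 35,"yaw": 0},{"dx": 10,"dy": 18,"dz": 10,"yaw": -0.025},{"dx": 20,"dy": 36,"dz": 0,"yaw": -0.05},{"dx": 20,"dy": 36,"dz": 0,"yaw": -0.05},{"dx": 20,"dy": 36,"dz": 0,"yaw": -0.05},{"dx": 20,"dy": 36,"dz": 0,"yaw": -0.05},{"dx": 10,"dy": 20,"dz": 0,"yaw": -0.01},{"dx": 0,"dy": 0,"dz": 0,"yaw": 0}]}}

```text
t: 5.9
tcp_pos: [0.5602, -0.0977, 0.3173]
tool_rot: [-3.141, -0.0, 0.346]
contact_force: [-0.3, -0.6, -2.5]
gripper_width: 0.65
gripper_force: 33.4
```

```bash
python3 - <<'E'
from h import *
st(); img,W=cloud("side"); np.savez("s1.npz",img=img,W=W); cv2.imwrite("pics/s1.png",cv2.resize(img[60:300,180:400],None,fx=2.5,fy=2.5)[...,::-1])
E
```

```text
{'t': np.float64(5.9), 'tcp_pos': array([ 0.5602, -0.0977,  0.3173]), 'tool_rot': array([-3.1406e+00, -2.0000e-04,  3.4590e-01]), 'contact_force': array([-0.2852, -0.5789, -2.5152]), 'gripper_width': np.float64(0.6502), 'gripper_force': np.float64(33.4315)}
```

View pics/s1.png

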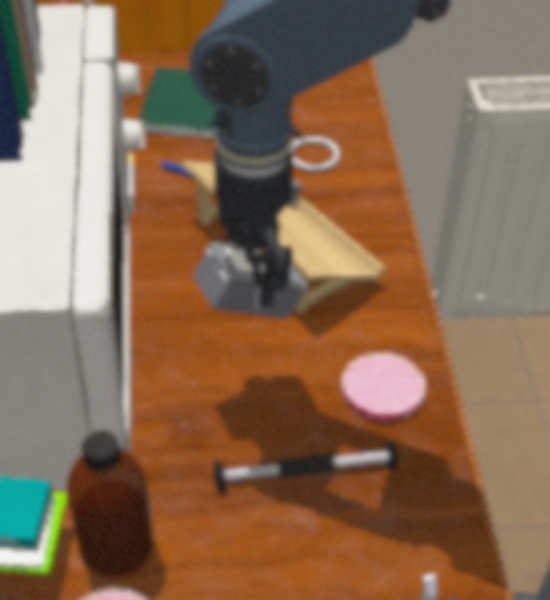

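The case is held, still tilted, far end high. Lowering onto the free desk and levelling it there.

Emit:
{"name": "apply_moves", "arguments": {"targets": [{"dx": 0,"dy": 0,"dz": -20,"yaw": 0},{"dx": 0,"dy": 0,"dz": -35,"yaw": 0},{"dx": 0,"dy": 0,"dz": -30,"yaw": 0},{"dx": 0,"dy": 0,"dz": -15,"yaw": 0},{"dx": 0,"dy": 0,"dz": -8,"yaw": 0},{"dx": 0,"dy": 0,"dz": -4,"yaw": 0}], "force": 20}}

```text
t: 6.55
tcp_pos: [0.5592, -0.1016, 0.2049]
tool_rot: [-3.141, 0.001, 0.341]
contact_force: [-0.6, -0.6, -3.6]
gripper_width: 0.648
gripper_force: 33.3
```

Emit:
{"name": "apply_moves", "arguments": {"targets": [{"dx": 1,"dy": 0,"dz": -3,"yaw": 0},{"dx": 2,"dy": 1,"dz": -3,"yaw": 0},{"dx": 2.5,"dy": 1,"dz": -3,"yaw": 0},{"dx": 2.5,"dy": 1,"dz": -3,"yaw": 0},{"dx": 2.5,"dy": 1,"dz": -3,"yaw": 0},{"dx": 3,"dy": 1,"dz": -3,"yaw": 0},{"dx": 3,"dy": 1,"dz": -2.5,"yaw": 0},{"dx": 3,"dy": 1,"dz": -2,"yaw": 0},{"dx": 0,"dy": 0,"dz": 0,"yaw": 0}]}}

```text
t: 7.45
tcp_pos: [0.5795, -0.0939, 0.1841]
tool_rot: [3.14, -0.001, 0.342]
contact_force: [-0.4, -0.3, 4.8]
gripper_width: 0.652
gripper_force: 34.5
```

Emit:
{"name": "apply_moves", "arguments": {"targets": [{"dx": 0.5,"dy": 0,"dz": -1.5,"yaw": 0},{"dx": 0,"dy": 0,"dz": 0,"yaw": 0}]}}

```text
t: 7.65
tcp_pos: [0.5803, -0.0938, 0.1825]
tool_rot: [3.14, -0.003, 0.341]
contact_force: [-0.4, 1.4, 5.2]
gripper_width: 0.649
gripper_force: 34.8
```

```bash
python3 - <<'E'
from h import *
st(); img,W=cloud("wrist"); np.savez("w3.npz",img=img,W=W); 
P=W.reshape(-1,3);C=img.reshape(-1,3).astype(int)
m=(abs(P[:,0]-.58)<.09)&(abs(P[:,1]+.094)<.07)&(P[:,2]>.03)&(P[:,2]<.09);q=P[m]
u=(q-[.5795,-.0939,0])@[np.cos(.342),np.sin(.342),0];v=(q-[.5795,-.0939,0])@[-np.sin(.342),np.cos(.342),0]
for a in range(-60,70,10):
    k=(u>a/1e3)&(u<a/1e3+.01)&(abs(v)<.02); 
    if k.sum()>20: print(a,k.sum(),np.median(q[k,2]).round(4))
E
```

```text
{'t': np.float64(7.65), 'tcp_pos': array([ 0.5803, -0.0938,  0.1825]), 'tool_rot': array([ 3.1403e+00, -2.6000e-03,  3.4130e-01]), 'contact_force': array([-0.3951,  1.3945,  5.2395]), 'gripper_width': np.float64(0.6493), 'gripper_force': np.float64(34.7738)}
-30 468 0.0479
-20 1688 0.0482
-10 1819 0.0486
0 1988 0.049
10 4587 0.0828
20 2367 0.0498
30 2626 0.05
40 3508 0.0488
```

About 2° of tilt is left. I'll press a little more, release, back off and look at it for the regrasp.

Emit:
{"name": "apply_moves", "arguments": {"targets": [{"dx": 0.5,"dy": 0,"dz": -2,"yaw": 0},{"dx": 0,"dy": 0,"dz": -0.5,"yaw": 0}]}}

```text
t: 7.9
tcp_pos: [0.5813, -0.0936, 0.1803]
tool_rot: [3.14, -0.004, 0.34]
contact_force: [1.1, 3.0, 5.1]
gripper_width: 0.652
gripper_force: 35.0
```

Emit:
{"name": "apply_moves", "arguments": {"targets": [{"dx": 0,"dy": 0,"dz": 0,"yaw": 0},{"dx": 0,"dy": 0,"dz": 0,"yaw": 0},{"dx": 0,"dy": 0,"dz": 0,"yaw": 0},{"dx": 0,"dy": 0,"dz": 0,"yaw": 0}], "claw": 1}}

```text
t: 8.3
tcp_pos: [0.5799, -0.0939, 0.179]
tool_rot: [-3.142, 0.0, 0.342]
contact_force: [0.3, -0.3, 0.3]
gripper_width: 1.001
gripper_force: 0.0
```

```bash
cat > lv.py <<'E'
from h import *
def level(cx,cy,a,h,name="wrist",R=(.075,.045)):
    img,W=cloud(name); P=W.reshape(-1,3); C=img.reshape(-1,3).astype(int); P0=np.array([cx,cy,0])
    u=(P-P0)@[np.cos(a),np.sin(a),0];v=(P-P0)@[-np.sin(a),np.cos(a),0]
    k=(abs(u)<R[0])&(abs(v)<R[1])&(abs(P[:,2]-h)<.008)&(C.max(1)-C.min(1)<40)
    q=P[k];b=rect(q,"lid")
    A=np.c_[u[k],v[k],np.ones(k.sum())];s=np.linalg.lstsq(A,q[:,2],rcond=None)[0];print("slopes deg",np.degrees(s[:2]).round(2),"z",s[2].round(4))
    print("u range",np.percentile(u[k],[.3,99.7]).round(4),"v range",np.percentile(v[k],[.3,99.7]).round(4)); return img
E
python3 - <<'E'
from lv import *
st(); level(.5807,-.0938,.342,.046)
E
```

```text
{'t': np.float64(8.3), 'tcp_pos': array([ 0.5799, -0.0939,  0.179 ]), 'tool_rot': array([-3.1415e+00,  1.0000e-04,  3.4160e-01]), 'contact_force': array([ 0.2827, -0.2643,  0.2622]), 'gripper_width': np.float64(1.0015), 'gripper_force': np.float64(0.0)}
lid 24325 [array([591. , -90.1]), array([78.2, 90. ]), np.float64(18.8)] z [0.04292036 0.04648014 0.04763414]
slopes deg [-1.2  -0.02] z 0.0465
u range [-0.0249  0.049 ] v range [-0.0437  0.0437]
```

The case is level (lid 46.5 mm) and the grasp sits at its centre. Regripping slightly higher. I'll also refine the base case position from the saved settled view.

Emit:
{"name": "apply_moves", "arguments": {"targets": [{"dx": 0,"dy": 0,"dz": 5,"yaw": 0},{"dx": 0,"dy": 0,"dz": 0,"yaw": 0}]}}

```text
t: 8.55
tcp_pos: [0.5802, -0.0938, 0.1847]
tool_rot: [3.141, -0.001, 0.342]
contact_force: [0.7, 0.1, -0.3]
gripper_width: 0.998
gripper_force: 0.0
```

Emit:
{"name": "apply_moves", "arguments": {"targets": [{"dx": 0,"dy": 0,"dz": 0,"yaw": 0},{"dx": 0,"dy": 0,"dz": 0,"yaw": 0},{"dx": 0,"dy": 0,"dz": 0,"yaw": 0},{"dx": 0,"dy": 0,"dz": 0,"yaw": 0},{"dx": 0,"dy": 0,"dz": 0,"yaw": 0},{"dx": 0,"dy": 0,"dz": 0,"yaw": 0}], "claw": 0, "force": 40}}

```text
t: 9.15
tcp_pos: [0.5802, -0.0938, 0.1845]
tool_rot: [3.141, -0.001, 0.342]
contact_force: [-0.2, -1.0, 3.3]
gripper_width: 0.652
gripper_force: 44.5
```

```bash
python3 - <<'E'
from h import *
D=np.load("w1.npz");W,img=D["W"],D["img"]; P=W[5:195,150:360]
a=.342;p0=np.array([.4978,.3088,0])
u=(P-p0)@[np.cos(a),np.sin(a),0];v=(P-p0)@[-np.sin(a),np.cos(a),0]
k=(abs(P[...,2]-.0463)<.0028)&(abs(v)<.04)&(abs(u)<.06)
for lo in range(-25,26,10):
    m=k&(abs(v*1e3-lo)<4); print("v",lo,"u ends",np.percentile(u[m],[1,99]).round(4))
for lo in range(-35,36,14):
    m=k&(abs(u*1e3-lo)<5); print("u",lo,"v ends",np.percentile(v[m],[1,99]).round(4))
E
```

```text
v -25 u ends [-0.048   0.0481]
v -15 u ends [-0.0484  0.0487]
v -5 u ends [-0.0485  0.0485]
v 5 u ends [-0.0484  0.0486]
v 15 u ends [-0.0484  0.0486]
v 25 u ends [-0.0481  0.0483]
u -35 v ends [-0.0269  0.0273]
u -21 v ends [-0.0269  0.0275]
u -7 v ends [-0.0269  0.0273]
u 7 v ends [-0.0267  0.0275]
u 21 v ends [-0.0268  0.0278]
u 35 v ends [-0.0267  0.0277]
```

Emit:
{"name": "apply_moves", "arguments": {"targets": [{"dx": 0,"dy": 0,"dz": 15,"yaw": 0},{"dx": 0,"dy": 0,"dz": 40,"yaw": 0},{"dx": 0,"dy": 0,"dz": 45,"yaw": 0},{"dx": -3,"dy": 15,"dz": 40,"yaw": 0},{"dx": -6,"dy": 30,"dz": 35,"yaw": 0},{"dx": -8,"dy": 40,"dz": 25,"yaw": 0},{"dx": -8,"dy": 40,"dz": 0,"yaw": 0},{"dx": -8,"dy": 40,"dz": 0,"yaw": 0},{"dx": -8,"dy": 40,"dz": 0,"yaw": 0},{"dx": -8,"dy": 40,"dz": 0,"yaw": 0}]}}

```text
t: 10.15
tcp_pos: [0.5295, 0.1529, 0.3843]
tool_rot: [-3.141, 0.002, 0.342]
contact_force: [0.9, -0.0, -2.6]
gripper_width: 0.646
gripper_force: 44.5
```

Emit:
{"name": "apply_moves", "arguments": {"targets": [{"dx": -8,"dy": 40,"dz": 0,"yaw": 0},{"dx": -8,"dy": 40,"dz": 0,"yaw": 0},{"dx": -8,"dy": 40,"dz": 0,"yaw": 0},{"dx": -8,"dy": 38,"dz": 0,"yaw": 0.003},{"dx": -6,"dy": 25,"dz": 0,"yaw": 0},{"dx": -3.5,"dy": 12,"dz": 0,"yaw": 0},{"dx": 0,"dy": 3,"dz": 0,"yaw": 0},{"dx": 0,"dy": 0,"dz": 0,"yaw": 0},{"dx": 0,"dy": 0,"dz": 0,"yaw": 0}]}}

```text
t: 11.05
tcp_pos: [0.4899, 0.348, 0.3841]
tool_rot: [3.141, 0.001, 0.343]
contact_force: [-0.4, 0.3, -3.4]
gripper_width: 0.645
gripper_force: 44.4
```

```bash
python3 - <<'E'
from h import *
st(); s=r.sense();p=s["tcp_pos"];a=s["tool_rot"][2]
img,W=cloud("wrist");P=W.reshape(-1,3)
d=P-p;u=d@[np.cos(a),np.sin(a),0];v=d@[-np.sin(a),np.cos(a),0];z=d[:,2]
k=(abs(v)<.02)&(u>.01)&(u<.06)&(z<-.11)&(z>-.2)
for a0 in range(10,60,6):
    m=k&(u*1e3>a0)&(u*1e3<a0+6); print(a0,m.sum(),np.median(z[m]).round(4) if m.sum() else 0)
m=k&(abs(z+.1385)<.003); print("lid front end",np.percentile(u[m],[97,99,99.8]).round(4))
for lo in(-15,0,15):
    mm=m&(abs(v*1e3-lo)<4);print(lo,np.percentile(u[mm],99).round(4))
E
```

```text
{'t': np.float64(11.05), 'tcp_pos': array([0.4899, 0.348 , 0.3841]), 'tool_rot': array([3.1409e+00, 7.0000e-04, 3.4340e-01]), 'contact_force': array([-0.3678,  0.2979, -3.36  ]), 'gripper_width': np.float64(0.6452), 'gripper_force': np.float64(44.3675)}
10 1223 -0.1378
16 1306 -0.1378
22 1353 -0.1378
28 1432 -0.1378
34 1513 -0.138
40 1605 -0.1382
46 2559 -0.1487
52 0 0
58 0 0
lid front end [0.0471 0.0476 0.0478]
-15 0.0476
0 0.0476
15 0.0475
```

I overshot 38 mm in y; the case is still well above the uprights. Correcting, then descending.

Emit:
{"name": "apply_moves", "arguments": {"targets": [{"dx": 3,"dy": -14,"dz": 0,"yaw": 0.001},{"dx": 4,"dy": -18,"dz": 0,"yaw": 0},{"dx": 1.6,"dy": -6.5,"dz": 0,"yaw": 0},{"dx": 0,"dy": 0,"dz": 0,"yaw": 0},{"dx": 0,"dy": 0,"dz": 0,"yaw": 0}]}}

```text
t: 11.6
tcp_pos: [0.4983, 0.3103, 0.3843]
tool_rot: [-3.141, -0.0, 0.344]
contact_force: [1.1, 1.0, -4.3]
gripper_width: 0.654
gripper_force: 44.4
```

Emit:
{"name": "apply_moves", "arguments": {"targets": [{"dx": 0,"dy": -0.6,"dz": -15,"yaw": 0.001},{"dx": 0,"dy": 0,"dz": -30,"yaw": 0},{"dx": 0,"dy": 0,"dz": -35,"yaw": 0},{"dx": 0,"dy": 0,"dz": -30,"yaw": 0},{"dx": 0,"dy": 0,"dz": -20,"yaw": 0},{"dx": 0,"dy": 0,"dz": -10,"yaw": 0},{"dx": 0,"dy": 0,"dz": -4,"yaw": 0},{"dx": 0,"dy": 0,"dz": 0,"yaw": 0},{"dx": 0,"dy": 0,"dz": 0,"yaw": 0}]}}

```text
t: 12.5
tcp_pos: [0.4986, 0.3106, 0.2414]
tool_rot: [-3.141, -0.003, 0.347]
contact_force: [0.4, 0.5, -2.7]
gripper_width: 0.646
gripper_force: 44.3
```

```bash
python3 -c "
from h import *
st()"
```

```text
{'t': np.float64(12.5), 'tcp_pos': array([0.4986, 0.3106, 0.2414]), 'tool_rot': array([-3.1415e+00, -2.5000e-03,  3.4700e-01]), 'contact_force': array([ 0.4174,  0.4611, -2.6653]), 'gripper_width': np.float64(0.6458), 'gripper_force': np.float64(44.3263)}
```

Emit:
{"name": "apply_moves", "arguments": {"targets": [{"dx": 0,"dy": -1,"dz": -5,"yaw": -0.001},{"dx": 0,"dy": 0,"dz": -3,"yaw": 0},{"dx": 0,"dy": 0,"dz": -1.5,"yaw": 0},{"dx": 0,"dy": 0,"dz": -1,"yaw": 0},{"dx": 0,"dy": 0,"dz": -0.5,"yaw": 0},{"dx": 0,"dy": 0,"dz": 0,"yaw": 0}]}}

```text
t: 13.1
tcp_pos: [0.498, 0.3091, 0.2304]
tool_rot: [3.141, -0.0, 0.346]
contact_force: [-1.8, -1.3, 4.7]
gripper_width: 0.649
gripper_force: 45.5
```

Emit:
{"name": "apply_moves", "arguments": {"targets": [{"dx": 0,"dy": 0,"dz": 0,"yaw": 0},{"dx": 0,"dy": 0,"dz": 0,"yaw": 0},{"dx": 0,"dy": 0,"dz": 0,"yaw": 0},{"dx": 0,"dy": 0,"dz": 0,"yaw": 0}], "claw": 1}}

```text
t: 13.5
tcp_pos: [0.4982, 0.3092, 0.2292]
tool_rot: [-3.142, -0.0, 0.346]
contact_force: [0.9, -0.5, -0.7]
gripper_width: 1.0
gripper_force: 0.0
```

Emit:
{"name": "apply_moves", "arguments": {"targets": [{"dx": 0,"dy": 0,"dz": 20,"yaw": 0},{"dx": 0,"dy": 0,"dz": 40,"yaw": 0},{"dx": 0,"dy": 0,"dz": 45,"yaw": 0},{"dx": 0,"dy": 0,"dz": 45,"yaw": 0},{"dx": -15,"dy": -5,"dz": 30,"yaw": 0},{"dx": -30,"dy": -11,"dz": 0,"yaw": 0},{"dx": -25,"dy": -9,"dz": 0,"yaw": 0},{"dx": -10,"dy": -3,"dz": 0,"yaw": 0},{"dx": 0,"dy": 0,"dz": 0,"yaw": 0},{"dx": 0,"dy": 0,"dz": 0,"yaw": 0}]}}

```text
t: 14.5
tcp_pos: [0.4192, 0.2815, 0.4094]
tool_rot: [-3.142, -0.002, 0.346]
contact_force: [0.3, -0.5, 0.4]
gripper_width: 1.0
gripper_force: 0.0
```

```bash
cat > ck.py <<'E'
from h import *
def ends(W,h,p0=(.4977,.3092,0),a=.345):
    d=W-np.array(p0);u=d@[np.cos(a),np.sin(a),0];v=d@[-np.sin(a),np.cos(a),0]
    k=(abs(W[...,2]-h)<.003)&(abs(v)<.04)&(abs(u)<.06); print("z",np.median(W[k][:,2]).round(4),"n",k.sum())
    print("u ends",[np.percentile(u[k&(abs(v*1e3-l)<4)],[1,99]).round(4).tolist() for l in(-18,0,18)])
    print("v ends",[np.percentile(v[k&(abs(u*1e3-l)<5)],[1,99]).round(4).tolist() for l in(-35,-10,10,35)])
E
python3 - <<'E'
from ck import *
st(); img,W=cloud("wrist"); np.savez("w4.npz",img=img,W=W); ends(W,.092)
k=(abs(W[...,2]-.0102)<.002)&(abs(W[...,0]-.498)<.2)&(abs(W[...,1]-.309)<.2)
rect(W[cv2.morphologyEx((k&(img.min(2)>120)).astype(np.uint8),cv2.MORPH_OPEN,np.ones((5,5)))>0],"plate")
E
```

```text
{'t': np.float64(14.5), 'tcp_pos': array([0.4192, 0.2815, 0.4094]), 'tool_rot': array([-3.1416e+00, -2.0000e-03,  3.4580e-01]), 'contact_force': array([ 0.2836, -0.5   ,  0.3619]), 'gripper_width': np.float64(1.0002), 'gripper_force': np.float64(0.0)}
z 0.0925 n 6856
u ends [[-0.0502, 0.0465], [-0.0508, 0.0465], [-0.0502, 0.0465]]
v ends [[-0.0275, 0.0268], [-0.0278, 0.027], [-0.0272, 0.0274], [-0.0272, 0.0267]]
plate 6158 [array([497.6, 308.4]), array([187.8, 109.2]), np.float64(19.7)] z [0.00908604 0.01042373 0.0116941 ]
```

```bash
python3 - <<'E'
from h import *
p0=np.array([.4977,.3092,0]);a=.345
for f in("w1","w4"):
    W=np.load(f+".npz")["W"];d=W-p0;u=d@[np.cos(a),np.sin(a),0];v=d@[-np.sin(a),np.cos(a),0];z=W[...,2]
    for s in(-1,1):
        for zl,zh in((.10,.140),(.155,.175)):
            k=(z>zl)&(z<zh)&(abs(v)<.04)&(s*u>.05)&(s*u<.1)
            if k.sum()>30: print(f,s,zl,k.sum(),"u",np.percentile(u[k],[2,50,98]).round(4),"v",np.percentile(v[k],[2,98]).round(4))
E
```

```text
w1 -1 0.1 860 u [-0.079  -0.0641 -0.0618] v [-0.0138  0.0118]
w1 -1 0.155 182 u [-0.0714 -0.0659 -0.062 ] v [-0.0189 -0.0103]
w1 1 0.1 977 u [0.0616 0.066  0.0794] v [-0.0142  0.0114]
w1 1 0.155 242 u [0.0618 0.0661 0.0712] v [-0.0192 -0.0107]
w4 -1 0.1 659 u [-0.0796 -0.0662 -0.062 ] v [-0.0122  0.0121]
w4 -1 0.155 168 u [-0.0715 -0.0666 -0.0621] v [-0.0188 -0.01  ]
w4 1 0.1 1058 u [0.0615 0.064  0.0761] v [-0.0129  0.0118]
w4 1 0.155 147 u [0.0614 0.0631 0.0668] v [-0.0191 -0.0102]
```

By the uprights, the deep case sits about 2 mm toward the near upright. There is plenty of time, so I'll regrip, lift a few mm, shift +2 mm and set it down again.

Emit:
{"name": "apply_moves", "arguments": {"targets": [{"dx": 25,"dy": 9,"dz": 0,"yaw": 0},{"dx": 35,"dy": 12,"dz": 0,"yaw": 0},{"dx": 19,"dy": 6.7,"dz": 0,"yaw": 0},{"dx": 0,"dy": 0,"dz": -30,"yaw": 0},{"dx": 0,"dy": 0,"dz": -45,"yaw": 0},{"dx": 0,"dy": 0,"dz": -45,"yaw": 0},{"dx": 0,"dy": 0,"dz": -35,"yaw": 0},{"dx": 0,"dy": 0,"dz": -18,"yaw": 0},{"dx": 0,"dy": 0,"dz": -5,"yaw": 0},{"dx": 0,"dy": 0,"dz": 0,"yaw": 0}]}}

```text
t: 15.55
tcp_pos: [0.4979, 0.309, 0.2301]
tool_rot: [3.142, 0.001, 0.346]
contact_force: [-0.6, 0.4, -0.7]
gripper_width: 1.001
gripper_force: 0.0
```

Emit:
{"name": "apply_moves", "arguments": {"targets": [{"dx": 0,"dy": 0,"dz": 0,"yaw": 0},{"dx": 0,"dy": 0,"dz": 0,"yaw": 0},{"dx": 0,"dy": 0,"dz": 0,"yaw": 0},{"dx": 0,"dy": 0,"dz": 0,"yaw": 0},{"dx": 0,"dy": 0,"dz": 0,"yaw": 0},{"dx": 0,"dy": 0,"dz": 0,"yaw": 0}], "claw": 0}}

```text
t: 16.15
tcp_pos: [0.4978, 0.3091, 0.2328]
tool_rot: [3.142, -0.004, 0.346]
contact_force: [0.3, -1.7, 6.3]
gripper_width: 0.648
gripper_force: 45.0
```

Emit:
{"name": "apply_moves", "arguments": {"targets": [{"dx": 0,"dy": 0,"dz": 4,"yaw": 0},{"dx": 0,"dy": 0,"dz": 2,"yaw": 0},{"dx": 0,"dy": 0,"dz": 0,"yaw": 0},{"dx": 0,"dy": 0,"dz": 0,"yaw": 0}]}}

```text
t: 16.55
tcp_pos: [0.4968, 0.3088, 0.2368]
tool_rot: [-3.142, 0.001, 0.346]
contact_force: [-0.2, -0.3, -3.1]
gripper_width: 0.65
gripper_force: 44.0
```

Emit:
{"name": "apply_moves", "arguments": {"targets": [{"dx": 2.7,"dy": 1,"dz": 0,"yaw": 0},{"dx": 0,"dy": 0,"dz": -1,"yaw": 0},{"dx": 0,"dy": 0,"dz": -2,"yaw": 0},{"dx": 0,"dy": 0,"dz": -1,"yaw": 0},{"dx": 0,"dy": 0,"dz": -0.5,"yaw": 0},{"dx": 0,"dy": 0,"dz": 0,"yaw": 0}]}}

```text
t: 17.15
tcp_pos: [0.4996, 0.3098, 0.2329]
tool_rot: [3.142, 0.0, 0.346]
contact_force: [-1.8, -0.8, -0.8]
gripper_width: 0.651
gripper_force: 44.5
```

Emit:
{"name": "apply_moves", "arguments": {"targets": [{"dx": 0,"dy": 0,"dz": -1,"yaw": 0},{"dx": 0,"dy": 0,"dz": 0,"yaw": 0}]}}

```text
t: 17.35
tcp_pos: [0.4996, 0.3098, 0.2328]
tool_rot: [3.141, 0.0, 0.346]
contact_force: [-4.2, -0.5, 6.2]
gripper_width: 0.646
gripper_force: 45.2
```

Emit:
{"name": "apply_moves", "arguments": {"targets": [{"dx": 0,"dy": 0,"dz": 0,"yaw": 0},{"dx": 0,"dy": 0,"dz": 0,"yaw": 0},{"dx": 0,"dy": 0,"dz": 0,"yaw": 0},{"dx": 0,"dy": 0,"dz": 0,"yaw": 0}], "claw": 1}}

```text
t: 17.75
tcp_pos: [0.5, 0.3099, 0.2316]
tool_rot: [-3.142, -0.0, 0.346]
contact_force: [0.1, 0.2, 1.0]
gripper_width: 1.001
gripper_force: 0.0
```

Emit:
{"name": "apply_moves", "arguments": {"targets": [{"dx": 0,"dy": 0,"dz": 20,"yaw": 0},{"dx": 0,"dy": 0,"dz": 40,"yaw": 0},{"dx": 0,"dy": 0,"dz": 45,"yaw": 0},{"dx": 0,"dy": 0,"dz": 45,"yaw": 0},{"dx": -15,"dy": -5,"dz": 30,"yaw": 0},{"dx": -30,"dy": -11,"dz": 0,"yaw": 0},{"dx": -25,"dy": -9,"dz": 0,"yaw": 0},{"dx": -10,"dy": -3,"dz": 0,"yaw": 0},{"dx": 0,"dy": 0,"dz": 0,"yaw": 0},{"dx": 0,"dy": 0,"dz": 0,"yaw": 0}]}}

```text
t: 18.75
tcp_pos: [0.4209, 0.2823, 0.4119]
tool_rot: [-3.142, -0.002, 0.346]
contact_force: [-0.3, 0.3, -0.3]
gripper_width: 1.002
gripper_force: 0.0
```

```bash
python3 - <<'E'
from ck import *
st(); img,W=cloud("wrist"); np.savez("w5.npz",img=img,W=W); ends(W,.092)
E
```

```text
{'t': np.float64(18.75), 'tcp_pos': array([0.4209, 0.2823, 0.4119]), 'tool_rot': array([-3.1416e+00, -2.0000e-03,  3.4580e-01]), 'contact_force': array([-0.323 ,  0.2607, -0.3348]), 'gripper_width': np.float64(1.0018), 'gripper_force': np.float64(0.0)}
z 0.0925 n 6738
u ends [[-0.0488, 0.0481], [-0.0488, 0.0479], [-0.0488, 0.048]]
v ends [[-0.0278, 0.0271], [-0.027, 0.0274], [-0.0273, 0.0269], [-0.0275, 0.0269]]
```

Now centred to about 0.4 mm. Next the flat case.

Emit:
{"name": "apply_moves", "arguments": {"targets": [{"dx": 4,"dy": -25,"dz": 0,"yaw": 0.016},{"dx": 7,"dy": -45,"dz": 0,"yaw": 0.016},{"dx": 7,"dy": -45,"dz": 0,"yaw": 0.016},{"dx": 7,"dy": -45,"dz": 0,"yaw": 0.016},{"dx": 7,"dy": -45,"dz": 0,"yaw": 0.016},{"dx": 7,"dy": -45,"dz": 0,"yaw": 0.016},{"dx": 7,"dy": -45,"dz": 0,"yaw": 0.016},{"dx": 7,"dy": -45,"dz": 0,"yaw": 0.016},{"dx": 7,"dy": -45,"dz": 0,"yaw": 0.016},{"dx": 7,"dy": -45,"dz": 0,"yaw": 0.016}]}}

```text
t: 19.8
tcp_pos: [0.488, -0.151, 0.4115]
tool_rot: [3.141, -0.001, 0.506]
contact_force: [0.6, 1.0, -0.3]
gripper_width: 1.0
gripper_force: 0.0
```

Emit:
{"name": "apply_moves", "arguments": {"targets": [{"dx": 7,"dy": -45,"dz": 0,"yaw": 0.016},{"dx": 7,"dy": -45,"dz": 0,"yaw": 0.016},{"dx": 7,"dy": -45,"dz": 0,"yaw": 0.016},{"dx": 7,"dy": -45,"dz": -10,"yaw": 0.016},{"dx": 7,"dy": -35,"dz": -30,"yaw": 0.009},{"dx": 3,"dy": -17,"dz": -40,"yaw": 0},{"dx": 0,"dy": 0,"dz": -40,"yaw": 0},{"dx": 0,"dy": 0,"dz": -10,"yaw": 0},{"dx": 0,"dy": 0,"dz": 0,"yaw": 0},{"dx": 0,"dy": 0,"dz": 0,"yaw": 0}]}}

```text
t: 20.8
tcp_pos: [0.5257, -0.3805, 0.2829]
tool_rot: [3.139, -0.001, 0.579]
contact_force: [0.6, 0.5, 0.0]
gripper_width: 0.995
gripper_force: 0.0
```

Emit:
{"name": "apply_moves", "arguments": {"targets": [{"dx": 0,"dy": 0.7,"dz": -15,"yaw": 0},{"dx": 0,"dy": 0,"dz": -20,"yaw": 0},{"dx": 0,"dy": 0,"dz": -14,"yaw": 0},{"dx": 0,"dy": 0,"dz": -6,"yaw": 0},{"dx": 0,"dy": 0,"dz": -2,"yaw": 0},{"dx": 0,"dy": 0,"dz": 0,"yaw": 0}]}}

```text
t: 21.4
tcp_pos: [0.525, -0.3795, 0.2249]
tool_rot: [3.141, -0.0, 0.579]
contact_force: [0.2, 0.2, -1.2]
gripper_width: 1.002
gripper_force: 0.0
```

Emit:
{"name": "apply_moves", "arguments": {"targets": [{"dx": 0,"dy": 0,"dz": 0,"yaw": 0},{"dx": 0,"dy": 0,"dz": 0,"yaw": 0},{"dx": 0,"dy": 0,"dz": 0,"yaw": 0},{"dx": 0,"dy": 0,"dz": 0,"yaw": 0},{"dx": 0,"dy": 0,"dz": 0,"yaw": 0},{"dx": 0,"dy": 0,"dz": 0,"yaw": 0}], "claw": 0, "force": 30}}

```text
t: 22.0
tcp_pos: [0.525, -0.3797, 0.2256]
tool_rot: [3.14, -0.0, 0.579]
contact_force: [-0.4, -0.6, 5.8]
gripper_width: 0.649
gripper_force: 34.2
```

Emit:
{"name": "apply_moves", "arguments": {"targets": [{"dx": 0,"dy": 0,"dz": 15,"yaw": 0},{"dx": 0,"dy": 0,"dz": 35,"yaw": 0},{"dx": 0,"dy": 10,"dz": 35,"yaw": 0},{"dx": 4,"dy": 30,"dz": 5,"yaw": -0.03},{"dx": 5,"dy": 42,"dz": 0,"yaw": -0.035},{"dx": 5,"dy": 42,"dz": 0,"yaw": -0.035},{"dx": 5,"dy": 42,"dz": 0,"yaw": -0.035},{"dx": 6,"dy": 42,"dz": 0,"yaw": -0.035},{"dx": 5,"dy": 42,"dz": 0,"yaw": -0.035},{"dx": 5,"dy": 30,"dz": -5,"yaw": -0.029}]}}

```text
t: 23.0
tcp_pos: [0.5593, -0.0966, 0.3103]
tool_rot: [-3.141, 0.0, 0.345]
contact_force: [0.5, -0.3, -1.7]
gripper_width: 0.651
gripper_force: 33.5
```

Emit:
{"name": "apply_moves", "arguments": {"targets": [{"dx": 0,"dy": 0,"dz": -20,"yaw": 0},{"dx": 0,"dy": 0,"dz": -35,"yaw": 0},{"dx": 0,"dy": 0,"dz": -28,"yaw": 0},{"dx": 0,"dy": 0,"dz": -14,"yaw": 0},{"dx": 0,"dy": 0,"dz": -7,"yaw": 0},{"dx": 0,"dy": 0,"dz": 0,"yaw": 0}], "force": 20}}

```text
t: 23.6
tcp_pos: [0.5598, -0.0995, 0.2053]
tool_rot: [-3.141, 0.001, 0.345]
contact_force: [-0.6, -0.3, -1.9]
gripper_width: 0.643
gripper_force: 33.4
```

Emit:
{"name": "apply_moves", "arguments": {"targets": [{"dx": 0,"dy": 0,"dz": -5,"yaw": 0},{"dx": 2,"dy": 0.5,"dz": -3,"yaw": 0},{"dx": 2,"dy": 1,"dz": -3,"yaw": 0},{"dx": 2.5,"dy": 1,"dz": -3,"yaw": 0},{"dx": 2.5,"dy": 1,"dz": -3,"yaw": 0},{"dx": 2.5,"dy": 1,"dz": -3,"yaw": 0},{"dx": 2.5,"dy": 1,"dz": -3,"yaw": 0},{"dx": 2.5,"dy": 1,"dz": -3,"yaw": 0},{"dx": 2,"dy": 0.5,"dz": -1.5,"yaw": 0},{"dx": 0,"dy": 0,"dz": -1,"yaw": 0}]}}

```text
t: 24.6
tcp_pos: [0.5792, -0.0928, 0.1788]
tool_rot: [3.139, -0.002, 0.345]
contact_force: [-0.0, 0.2, 5.5]
gripper_width: 0.65
gripper_force: 35.5
```

```bash
python3 - <<'E'
from h import *
st(); p=r.sense()["tcp_pos"]; img,W=cloud("wrist"); P=W.reshape(-1,3);d=P-p;a=.345
u=d@[np.cos(a),np.sin(a),0];v=d@[-np.sin(a),np.cos(a),0];z=P[:,2]
for c in range(-30,60,10):
    k=(abs(u*1e3-c-5)<5)&(abs(v)<.02)&(abs(z-.032)<.012); print(c,k.sum(),np.median(z[k]).round(4) if k.sum() else 0)
E
```

```text
{'t': np.float64(24.6), 'tcp_pos': array([ 0.5792, -0.0928,  0.1788]), 'tool_rot': array([ 3.1393e+00, -2.5000e-03,  3.4510e-01]), 'contact_force': array([-0.0471,  0.2267,  5.5436]), 'gripper_width': np.float64(0.6502), 'gripper_force': np.float64(35.46)}
-30 1327 0.0315
-20 1463 0.032
-10 1569 0.0324
0 1697 0.0327
10 1847 0.0332
20 1990 0.0335
30 2184 0.0338
40 2731 0.0333
50 93 0.025
```

Emit:
{"name": "apply_moves", "arguments": {"targets": [{"dx": 0.5,"dy": 0,"dz": -1.5,"yaw": 0},{"dx": 0,"dy": 0,"dz": -0.5,"yaw": 0}]}}

```text
t: 24.85
tcp_pos: [0.58, -0.0926, 0.1768]
tool_rot: [3.139, -0.004, 0.344]
contact_force: [-0.2, 0.7, 7.2]
gripper_width: 0.647
gripper_force: 35.7
```

Emit:
{"name": "apply_moves", "arguments": {"targets": [{"dx": 0,"dy": 0,"dz": 0,"yaw": 0},{"dx": 0,"dy": 0,"dz": 0,"yaw": 0},{"dx": 0,"dy": 0,"dz": 2,"yaw": 0},{"dx": 0,"dy": 0,"dz": 0,"yaw": 0}], "claw": 1}}

```text
t: 25.25
tcp_pos: [0.5788, -0.0924, 0.1773]
tool_rot: [3.142, -0.0, 0.345]
contact_force: [-0.4, -0.7, 0.4]
gripper_width: 0.997
gripper_force: 0.0
```

Emit:
{"name": "apply_moves", "arguments": {"targets": [{"dx": 0,"dy": 0,"dz": 0,"yaw": 0},{"dx": 0,"dy": 0,"dz": 0,"yaw": 0},{"dx": 0,"dy": 0,"dz": 0,"yaw": 0},{"dx": 0,"dy": 0,"dz": 0,"yaw": 0},{"dx": 0,"dy": 0,"dz": 0,"yaw": 0},{"dx": 0,"dy": 0,"dz": 0,"yaw": 0}], "claw": 0, "force": 40}}

```text
t: 25.85
tcp_pos: [0.5789, -0.0925, 0.1774]
tool_rot: [3.141, -0.0, 0.345]
contact_force: [-0.1, -0.4, 2.6]
gripper_width: 0.646
gripper_force: 44.1
```

Emit:
{"name": "apply_moves", "arguments": {"targets": [{"dx": 0,"dy": 0,"dz": 15,"yaw": 0},{"dx": 0,"dy": 0,"dz": 40,"yaw": 0},{"dx": 0,"dy": 0,"dz": 40,"yaw": 0},{"dx": 0,"dy": 0,"dz": 10,"yaw": 0},{"dx": 0,"dy": 0,"dz": 0,"yaw": 0}]}}

```text
t: 26.35
tcp_pos: [0.5792, -0.0925, 0.2845]
tool_rot: [3.139, -0.003, 0.345]
contact_force: [0.6, -0.2, -2.9]
gripper_width: 0.647
gripper_force: 43.8
```

```bash
cat > held.py <<'E'
from h import *
def held():
    st(); s=r.sense();p=s["tcp_pos"];a=s["tool_rot"][2]
    img,W=cloud("wrist");P=W.reshape(-1,3)
    d=P-p;u=d@[np.cos(a),np.sin(a),0];v=d@[-np.sin(a),np.cos(a),0];z=d[:,2]
    k=(abs(v)<.02)&(u>-.03)&(u<.06)&(z<-.11)&(z>-.2)
    for a0 in range(-20,60,10):
        m=k&(u*1e3>a0)&(u*1e3<a0+6); print(a0,np.median(z[m]).round(4) if m.sum() else 0)
    h=np.median(z[k&(abs(u-.02)<.02)]); m=k&(abs(z-h)<.003); print("lid",h,"end",np.percentile(u[m],[97,99,99.8]).round(4))
E
python3 -c "
from held import *
held()"
```

```text
{'t': np.float64(26.35), 'tcp_pos': array([ 0.5792, -0.0925,  0.2845]), 'tool_rot': array([ 3.1387, -0.0035,  0.3449]), 'contact_force': array([ 0.5549, -0.168 , -2.8623]), 'gripper_width': np.float64(0.6466), 'gripper_force': np.float64(43.796)}
-20 -0.1467
-10 -0.1467
0 -0.1467
10 -0.1467
20 -0.1466
30 -0.1466
40 -0.1468
50 -0.155
lid -0.14664476219504136 end [0.0482 0.0492 0.0497]
```

Emit:
{"name": "apply_moves", "arguments": {"targets": [{"dx": 0,"dy": 0,"dz": 35,"yaw": 0},{"dx": -3,"dy": 15,"dz": 40,"yaw": 0},{"dx": -7,"dy": 35,"dz": 15,"yaw": 0},{"dx": -9,"dy": 45,"dz": 5,"yaw": 0},{"dx": -9,"dy": 45,"dz": 0,"yaw": 0},{"dx": -9,"dy": 45,"dz": 0,"yaw": 0},{"dx": -9,"dy": 45,"dz": 0,"yaw": 0},{"dx": -9,"dy": 45,"dz": 0,"yaw": 0},{"dx": -9,"dy": 45,"dz": 0,"yaw": 0},{"dx": -9,"dy": 45,"dz": 0,"yaw": 0}]}}

```text
t: 27.4
tcp_pos: [0.5045, 0.2741, 0.3746]
tool_rot: [-3.141, 0.005, 0.345]
contact_force: [0.5, 1.1, -2.2]
gripper_width: 0.648
gripper_force: 43.7
```

Emit:
{"name": "apply_moves", "arguments": {"targets": [{"dx": -6,"dy": 27,"dz": 0,"yaw": 0},{"dx": -2,"dy": 10,"dz": 0,"yaw": 0},{"dx": 0,"dy": 0,"dz": 0,"yaw": 0},{"dx": 0,"dy": 0,"dz": 0,"yaw": 0},{"dx": 0,"dy": 0,"dz": 0,"yaw": 0}]}}

```text
t: 27.9
tcp_pos: [0.4983, 0.3081, 0.3766]
tool_rot: [3.141, 0.001, 0.343]
contact_force: [-0.5, -0.3, -0.5]
gripper_width: 0.645
gripper_force: 43.7
```

Emit:
{"name": "apply_moves", "arguments": {"targets": [{"dx": -0.2,"dy": 1,"dz": -15,"yaw": 0.001},{"dx": 0,"dy": 0,"dz": -30,"yaw": 0},{"dx": 0,"dy": 0,"dz": -30,"yaw": 0},{"dx": 0,"dy": 0,"dz": -15,"yaw": 0},{"dx": 0,"dy": 0,"dz": -6,"yaw": 0},{"dx": 0,"dy": 0,"dz": -3,"yaw": 0},{"dx": 0,"dy": 0,"dz": 0,"yaw": 0},{"dx": 0,"dy": 0,"dz": 0,"yaw": 0}]}}

```text
t: 28.7
tcp_pos: [0.4982, 0.3105, 0.2793]
tool_rot: [-3.142, -0.002, 0.345]
contact_force: [-1.1, 0.5, -1.3]
gripper_width: 0.65
gripper_force: 43.6
```

Emit:
{"name": "apply_moves", "arguments": {"targets": [{"dx": 0,"dy": -1.2,"dz": -4,"yaw": 0},{"dx": 0,"dy": 0,"dz": -3,"yaw": 0},{"dx": 0,"dy": 0,"dz": -1.5,"yaw": 0},{"dx": 0,"dy": 0,"dz": -1,"yaw": 0},{"dx": 0,"dy": 0,"dz": -0.8,"yaw": 0},{"dx": 0,"dy": 0,"dz": 0,"yaw": 0}]}}

```text
t: 29.3
tcp_pos: [0.4975, 0.3094, 0.2693]
tool_rot: [3.141, -0.0, 0.346]
contact_force: [-1.8, -1.7, 7.0]
gripper_width: 0.647
gripper_force: 44.8
```

In contact. Release, rise, and check from the stand-off.

Emit:
{"name": "apply_moves", "arguments": {"targets": [{"dx": 0,"dy": 0,"dz": 0,"yaw": 0},{"dx": 0,"dy": 0,"dz": 0,"yaw": 0},{"dx": 0,"dy": 0,"dz": 0,"yaw": 0},{"dx": 0,"dy": 0,"dz": 0,"yaw": 0}], "claw": 1}}

```text
t: 29.7
tcp_pos: [0.4976, 0.3094, 0.2677]
tool_rot: [-3.142, 0.0, 0.346]
contact_force: [0.1, 1.2, 0.6]
gripper_width: 1.004
gripper_force: 0.0
```

Emit:
{"name": "apply_moves", "arguments": {"targets": [{"dx": 0,"dy": 0,"dz": 20,"yaw": 0},{"dx": 0,"dy": 0,"dz": 40,"yaw": 0},{"dx": 0,"dy": 0,"dz": 40,"yaw": 0},{"dx": 0,"dy": 0,"dz": 35,"yaw": 0},{"dx": -15,"dy": -5,"dz": 10,"yaw": 0},{"dx": -30,"dy": -11,"dz": 0,"yaw": 0},{"dx": -25,"dy": -9,"dz": 0,"yaw": 0},{"dx": -10,"dy": -3,"dz": 0,"yaw": 0},{"dx": 0,"dy": 0,"dz": 0,"yaw": 0},{"dx": 0,"dy": 0,"dz": 0,"yaw": 0}]}}

```text
t: 30.7
tcp_pos: [0.4187, 0.2817, 0.4132]
tool_rot: [-3.142, -0.002, 0.346]
contact_force: [0.1, -0.1, -0.6]
gripper_width: 1.001
gripper_force: 0.0
```

```bash
python3 - <<'E'
from ck import *
st(); img,W=cloud("wrist"); np.savez("w6.npz",img=img,W=W); ends(W,.122)
cv2.imwrite("pics/w6.png",img[...,::-1])
E
```

```text
{'t': np.float64(30.7), 'tcp_pos': array([0.4187, 0.2817, 0.4132]), 'tool_rot': array([-3.1416e+00, -2.2000e-03,  3.4580e-01]), 'contact_force': array([ 0.1097, -0.0641, -0.6087]), 'gripper_width': np.float64(1.0012), 'gripper_force': np.float64(0.0)}
z 0.1225 n 8298
u ends [[-0.049, 0.0471], [-0.0495, 0.0472], [-0.0491, 0.0473]]
v ends [[-0.0274, 0.0274], [-0.027, 0.0274], [-0.0267, 0.0277], [-0.0267, 0.0276]]
```

View pics/w6.png

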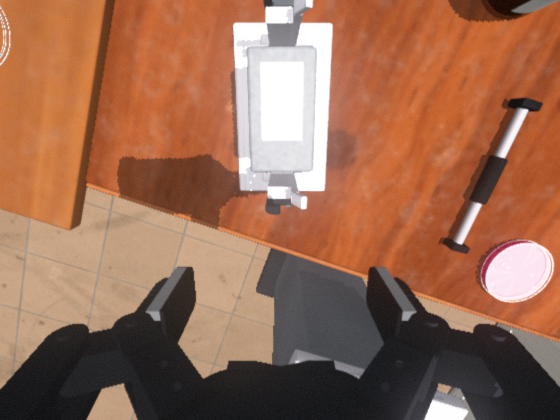

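The flat case is level (122.5 mm) and aligned with the one beneath to within 1 mm. The bar is fully visible from (523,104) to (455,245), sleeve at about (488,180). Measuring it.

```bash
python3 - <<'E'
from h import *
D=np.load("w6.npz");W,img=D["W"],D["img"].astype(int)
P=W[90:260,435:548];C=img[90:260,435:548];z=P[...,2]
vv,uu=np.mgrid[90:260,435:548]
# band around bar line in pixels, away from dish
lx=523+(vv-104)*(455-523)/(245-104)
k=(abs(uu-lx)<22)&(z>.007)&(z<.04)&~((C[...,0]-C[...,1]>45))
q=P[k];b=rect(q,"bar")
c=q.mean(0)
for _ in range(3):
    d=np.linalg.svd(q[:,:2]-c[:2],full_matrices=False)[2][0]; 
    w=abs((q-c)[:,:2]@[-d[1],d[0]])<.015; q=q[w]; c=q.mean(0)
d*=np.sign(d[0]);s=(q-c)[:,:2]@d;print("yaw",np.arctan2(d[1],d[0]),"len",np.percentile(s,[.3,99.7]),"c",c+np.r_[d,0]*np.percentile(s,[.3,99.7]).mean())
dark=(abs(uu-lx)<14)&(C.sum(2)<150)&(z>.012)&(z<.03);q=P[dark];s=(q-c)[:,:2]@d;m=abs(s)<.045;print("sleeve s",np.percentile(s[m],[2,98]), q[m].mean(0))
E
```

```text
bar 2482 [array([510.3,  38.2]), array([194.8,  23.8]), np.float64(4.6)] z [0.01082442 0.01808461 0.02428564]
yaw 0.08070502873215553 len [-0.10456779  0.08876813] c [0.51056312 0.04050047 0.01806076]
sleeve s [-0.03516547  0.01938939] [0.51392221 0.04365609 0.01835202]
```

Emit:
{"name": "apply_moves", "arguments": {"targets": [{"dx": 10,"dy": -25,"dz": 0,"yaw": -0.03},{"dx": 16,"dy": -43,"dz": 0,"yaw": -0.05},{"dx": 16,"dy": -43,"dz": 0,"yaw": -0.05},{"dx": 16,"dy": -43,"dz": 0,"yaw": -0.05},{"dx": 16,"dy": -43,"dz": -10,"yaw": -0.05},{"dx": 12,"dy": -33,"dz": -30,"yaw": -0.036},{"dx": 5.6,"dy": -13.2,"dz": -40,"yaw": 0},{"dx": 0,"dy": 0,"dz": -45,"yaw": 0},{"dx": 0,"dy": 0,"dz": -35,"yaw": 0},{"dx": 0,"dy": 0,"dz": -15,"yaw": 0}]}}

```text
t: 31.75
tcp_pos: [0.5097, 0.0374, 0.2341]
tool_rot: [-3.141, 0.004, 0.079]
contact_force: [-0.2, -0.4, -0.3]
gripper_width: 0.999
gripper_force: 0.0
```

Emit:
{"name": "apply_moves", "arguments": {"targets": [{"dx": 0,"dy": 0,"dz": -5,"yaw": 0},{"dx": 0,"dy": 0,"dz": 0,"yaw": 0},{"dx": 0,"dy": 0,"dz": 0,"yaw": 0}]}}

```text
t: 32.05
tcp_pos: [0.5102, 0.0381, 0.2335]
tool_rot: [3.141, -0.002, 0.08]
contact_force: [1.1, 0.7, -0.1]
gripper_width: 0.999
gripper_force: 0.0
```

```bash
python3 - <<'E'
from h import *
st(); s=r.sense();p=s["tcp_pos"]; img,W=cloud("wrist"); P=W.reshape(-1,3);C=img.reshape(-1,3).astype(int);d=P-p;a=s["tool_rot"][2]
u=d@[np.cos(a),np.sin(a),0];v=d@[-np.sin(a),np.cos(a),0];z=P[:,2]
k0=(abs(v)<.025)&(z>.008)&(z<.03)
for c in range(10,110,10):
    k=k0&(abs(u*1e3-c-5)<5); print(c,k.sum(),np.percentile(v[k],[3,97]).round(4) if k.sum()>9 else 0, C[k].sum(1).mean() if k.sum() else 0)
k=k0&(u>.07);print("end",np.percentile(u[k],99.5))
k=k0&(C.sum(1)<130)&(u<.06)&(u>0)&(abs(v)<.009)&(z>.016);print("sleeve end",np.percentile(u[k],[98,99.5]))
E
```

```text
{'t': np.float64(32.05), 'tcp_pos': array([0.5102, 0.0381, 0.2335]), 'tool_rot': array([ 3.1411e+00, -2.1000e-03,  7.9800e-02]), 'contact_force': array([ 1.0572,  0.719 , -0.131 ]), 'gripper_width': np.float64(0.9987), 'gripper_force': np.float64(0.0)}
10 420 [-0.0104  0.0083] 222.50238095238095
20 464 [-0.0103  0.0076] 238.7198275862069
30 330 [-0.0076  0.0057] 640.430303030303
40 293 [-0.0068  0.0048] 727.1160409556314
50 308 [-0.0067  0.0047] 730.7207792207793
60 321 [-0.0066  0.0045] 737.7788161993769
70 322 [-0.0065  0.0044] 739.0
80 458 [-0.0104  0.0083] 558.2467248908297
90 668 [-0.0121  0.0102] 286.8997005988024
100 0 0 0
end 0.0982731597207499Traceback (most recent call last):
  File "<stdin>", line 8, in <module>
    return _quantile_unchecked(
        a, q, axis, out, overwrite_input, method, keepdims, weights)
    return _ureduce(a,
                    func=_quantile_ureduce_func,
    ...<5 lines>...
                    overwrite_input=overwrite_input,
                    method=method)
    r = func(a, **kwargs)
    result = _quantile(arr,
                       quantiles=q,
    ...<2 lines>...
                       out=out,
                       weights=wgt)
    slices_having_nans = np.isnan(arr[-1, ...])
                                  ~~~^^^^^^^^^
IndexError: index -1 is out of bounds for axis 0 with size 0
```

Bar centred along the tool, 1 mm off sideways. Descending and gripping the sleeve.

Emit:
{"name": "apply_moves", "arguments": {"targets": [{"dx": 0,"dy": -1,"dz": -20,"yaw": 0},{"dx": 0,"dy": 0,"dz": -20,"yaw": 0},{"dx": 0,"dy": 0,"dz": -10,"yaw": 0},{"dx": 0,"dy": 0,"dz": -5,"yaw": 0},{"dx": 0,"dy": 0,"dz": 0,"yaw": 0},{"dx": 0,"dy": 0,"dz": 0,"yaw": 0}]}}

```text
t: 32.7
tcp_pos: [0.5095, 0.0372, 0.1786]
tool_rot: [3.141, -0.001, 0.08]
contact_force: [-0.8, 0.8, -0.7]
gripper_width: 0.998
gripper_force: 0.0
```

Emit:
{"name": "apply_moves", "arguments": {"targets": [{"dx": 0,"dy": 0,"dz": 0,"yaw": 0},{"dx": 0,"dy": 0,"dz": 0,"yaw": 0},{"dx": 0,"dy": 0,"dz": 0,"yaw": 0},{"dx": 0,"dy": 0,"dz": 0,"yaw": 0},{"dx": 0,"dy": 0,"dz": 0,"yaw": 0},{"dx": 0,"dy": 0,"dz": 0,"yaw": 0},{"dx": 0,"dy": 0,"dz": 0,"yaw": 0},{"dx": 0,"dy": 0,"dz": 0,"yaw": 0}], "claw": 0, "force": 80}}

```text
t: 33.5
tcp_pos: [0.5092, 0.0372, 0.1784]
tool_rot: [3.141, -0.0, 0.08]
contact_force: [-1.0, -0.3, 5.5]
gripper_width: 0.202
gripper_force: 78.1
```

Emit:
{"name": "apply_moves", "arguments": {"targets": [{"dx": 0,"dy": 0,"dz": 20,"yaw": 0},{"dx": 0,"dy": 0,"dz": 45,"yaw": 0},{"dx": 0,"dy": 0,"dz": 45,"yaw": 0},{"dx": 0,"dy": 0,"dz": 45,"yaw": 0},{"dx": -1,"dy": 20,"dz": 32,"yaw": 0.02},{"dx": -2,"dy": 40,"dz": 0,"yaw": 0.04},{"dx": -2,"dy": 45,"dz": 0,"yaw": 0.045},{"dx": -2,"dy": 45,"dz": 0,"yaw": 0.045},{"dx": -2,"dy": 45,"dz": 0,"yaw": 0.045},{"dx": -2,"dy": 45,"dz": 0,"yaw": 0.045}]}}

```text
t: 34.5
tcp_pos: [0.4975, 0.2788, 0.3644]
tool_rot: [3.141, 0.001, 0.322]
contact_force: [-0.1, -0.0, -1.2]
gripper_width: 0.198
gripper_force: 78.4
```

Emit:
{"name": "apply_moves", "arguments": {"targets": [{"dx": -0.7,"dy": 23,"dz": 0,"yaw": 0.02},{"dx": 0,"dy": 8.2,"dz": 0,"yaw": 0.003},{"dx": 0,"dy": 0,"dz": 0,"yaw": 0},{"dx": 0,"dy": 0,"dz": 0,"yaw": 0},{"dx": 0,"dy": 0,"dz": 0,"yaw": 0}]}}

```text
t: 35.0
tcp_pos: [0.4977, 0.3069, 0.3647]
tool_rot: [3.141, 0.001, 0.341]
contact_force: [0.3, 0.0, -2.4]
gripper_width: 0.197
gripper_force: 78.4
```

```bash
python3 - <<'E'
from h import *
st(); p=r.sense()["tcp_pos"];a=.343
img,W=cloud("wrist"); np.savez("w7.npz",img=img,W=W)
cv2.imwrite("pics/w7.png",img[...,::-1])
d=W-p;u=d@[np.cos(a),np.sin(a),0];v=d@[-np.sin(a),np.cos(a),0];z=W[...,2]
for c in(34,42,50,58,66,74,82): 
    k=(abs(u*1e3-c)<4)&(abs(v)<.03)&(z>.185)&(z<.22); print("bar",c,k.sum(),np.percentile(v[k],[3,97]).round(4) if k.sum()>9 else 0, z[k].max().round(4) if k.sum() else 0)
for c in(63,66,69,72,75,78):
    for zl,zh in((.105,.125),(.125,.14),(.14,.155),(.155,.168)):
        k=(abs(u*1e3-c)<1.5)&(abs(v)<.035)&(z>zl)&(z<zh)
        if k.sum()>8: print("fork u",c,zl,k.sum(),np.percentile(v[k],[2,50,98]).round(4))
E
```

```text
{'t': np.float64(35.0), 'tcp_pos': array([0.4977, 0.3069, 0.3647]), 'tool_rot': array([3.1412e+00, 1.0000e-03, 3.4070e-01]), 'contact_force': array([ 0.3152,  0.0398, -2.3845]), 'gripper_width': np.float64(0.1966), 'gripper_force': np.float64(78.4345)}
bar 34 605 [-0.0081  0.0075] 0.2096
bar 42 423 [-0.0056  0.0055] 0.2063
bar 50 457 [-0.006   0.0054] 0.2059
bar 58 480 [-0.0059  0.0053] 0.2063
bar 66 501 [-0.0058  0.0056] 0.2063
bar 74 536 [-0.0058  0.0054] 0.2066
bar 82 545 [-0.0057  0.0053] 0.2062
fork u 63 0.125 24 [0.0093 0.0116 0.014 ]
fork u 63 0.155 49 [-0.0163 -0.0124 -0.0088]
fork u 66 0.125 32 [0.0093 0.0116 0.0139]
fork u 66 0.155 82 [-0.0163 -0.0121 -0.0082]
fork u 69 0.125 40 [0.0092 0.0115 0.0139]
fork u 69 0.155 94 [-0.0169 -0.0123 -0.0082]
fork u 72 0.125 37 [-0.0107  0.0112  0.0141]
fork u 72 0.155 67 [-0.0167 -0.0122 -0.0082]
fork u 75 0.14 60 [0.0081 0.0114 0.0154]
fork u 78 0.14 78 [0.008  0.0115 0.0154]
```

View pics/w7.png

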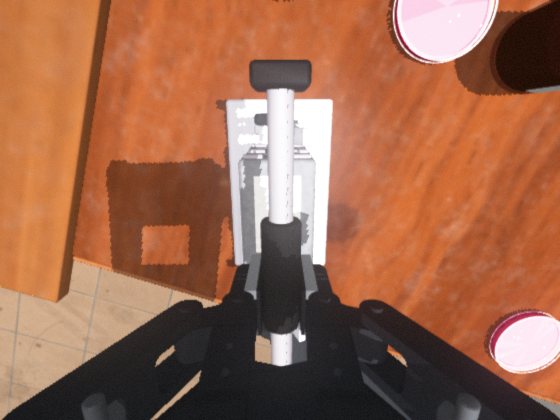

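The bar is held straight; its far end block is at (280,75) over the far fork. Checking the slot centre line against the unobstructed earlier views before pressing.

```bash
python3 - <<'E'
from h import *
p0=np.array([.4977,.3092,0]);a=.343
for f in("w1","w4","w5","w6"):
    W=np.load(f+".npz")["W"];d=W-p0;u=d@[np.cos(a),np.sin(a),0];v=d@[-np.sin(a),np.cos(a),0];z=W[...,2]
    for s in(-1,1):
        o=[]
        for (ul,uh,zl,zh) in((.062,.071,.155,.168),(.062,.071,.124,.1345),(.074,.08,.143,.156)):
            k=(s*u>ul)&(s*u<uh)&(abs(v)<.03)&(z>zl)&(z<zh); o.append((k.sum(),np.percentile(v[k],[2,25,50,75,98]).round(4).tolist() if k.sum()>8 else 0))
        print(f,s,*o)
    k=(z>.125)&(z<.136)&(u>.063)&(u<.071)&(abs(v)<.03); h=np.histogram(v[k],np.arange(-.02,.021,.002)); print(h[0]); print([np.median(z[k&(abs(v-c)<.001)]).round(4) if (k&(abs(v-c)<.001)).sum() else 0 for c in np.arange(-.011,.016,.002)])
E
```

```text
w1 -1 (np.int64(169), [-0.019, -0.017, -0.0151, -0.0128, -0.0104]) (np.int64(357), [-0.0136, -0.0035, 0.0017, 0.0069, 0.0116]) (np.int64(135), [0.0011, 0.0034, 0.0064, 0.0095, 0.0128])
w1 1 (np.int64(213), [-0.0191, -0.0172, -0.0152, -0.0129, -0.0106]) (np.int64(375), [-0.0088, -0.0022, 0.0026, 0.0075, 0.0116]) (np.int64(185), [0.0011, 0.0034, 0.0061, 0.0094, 0.0127])
[ 0  0  6  0  0  0  8 36 32 34 36 32 40 32 36 36  0  0  0  0]
[0, 0, np.float64(0.1312), np.float64(0.1315), np.float64(0.1318), np.float64(0.1313), np.float64(0.1315), np.float64(0.1316), np.float64(0.1317), np.float64(0.1313), np.float64(0.1318), np.float64(0.1316), 0, 0]
w4 -1 (np.int64(152), [-0.0189, -0.0165, -0.0143, -0.0123, -0.0101]) (np.int64(301), [-0.0119, -0.0043, 0.0017, 0.0069, 0.012]) (np.int64(105), [0.0016, 0.004, 0.0072, 0.0104, 0.013])
w4 1 (np.int64(115), [-0.019, -0.0161, -0.0135, -0.0118, -0.01]) (np.int64(420), [-0.0077, -0.0033, 0.0017, 0.0068, 0.0118]) (np.int64(0), 0)
[ 0  0  0  0  0  0 37 39 26 37 37 39 26 39 38 39  0  0  0  0]
[0, 0, np.float64(0.1314), np.float64(0.1315), np.float64(0.1316),
[... 667 characters left out ...]
float64(0.1312), np.float64(0.1316), np.float64(0.1316), np.float64(0.1314), np.float64(0.1315), 0]
w6 -1 (np.int64(153), [-0.0188, -0.0165, -0.0142, -0.0122, -0.01]) (np.int64(274), [-0.0115, -0.004, 0.0012, 0.0065, 0.0117]) (np.int64(103), [0.002, 0.0044, 0.0076, 0.0105, 0.0136])
w6 1 (np.int64(140), [-0.0191, -0.0163, -0.014, -0.0122, -0.0105]) (np.int64(383), [-0.0074, -0.003, 0.0021, 0.0072, 0.0116]) (np.int64(0), 0)
[ 0  0  0  0  0  0 28 35 37 39 26 36 39 35 25 36  0  0  0  0]
[0, 0, np.float64(0.1313), np.float64(0.1314), np.float64(0.1316), np.float64(0.1314), np.float64(0.1316), np.float64(0.1312), np.float64(0.1312), np.float64(0.1315), np.float64(0.1314), np.float64(0.1313), 0, 0]
```

Slot centre confirmed: floor at 131 mm, tine face at −7.7 mm. Shifting +1.9 mm across and lowering to just above jaw contact.

Emit:
{"name": "apply_moves", "arguments": {"targets": [{"dx": -0.6,"dy": 1.8,"dz": 0,"yaw": 0.002},{"dx": 0,"dy": 0,"dz": -8,"yaw": 0},{"dx": 0,"dy": 0,"dz": -15,"yaw": 0},{"dx": 0,"dy": 0,"dz": -10,"yaw": 0},{"dx": 0,"dy": 0,"dz": -5,"yaw": 0},{"dx": 0,"dy": 0,"dz": 0,"yaw": 0},{"dx": 0,"dy": 0,"dz": 0,"yaw": 0}]}}

```text
t: 35.75
tcp_pos: [0.4971, 0.3102, 0.327]
tool_rot: [-3.142, -0.0, 0.345]
contact_force: [0.5, 0.7, -1.2]
gripper_width: 0.199
gripper_force: 78.4
```

```bash
cat > bt.py <<'E'
from h import *
st(); p0=np.array([.4977,.3092,0]);a=.343
img,W=cloud("wrist")
d=W-p0;u=d@[np.cos(a),np.sin(a),0];v=d@[-np.sin(a),np.cos(a),0];z=W[...,2]
ax=(p:=r.sense()["tcp_pos"])[2]-.165
for c in(44,52,60,68,76,82):
    k=(abs(u*1e3-c)<4)&(abs(v)<.011)&(abs(z-ax-.003)<.006); print("bar",c,k.sum(),np.percentile(v[k],[3,97]).round(4) if k.sum()>9 else 0, np.percentile(z[k],97).round(4) if k.sum() else 0)
k=(u>.073)&(u<.081)&(v>.004)&(v<.03)&(z>.135)&(z<.16); print("jaw far v",np.percentile(v[k],[2,50,98]).round(4) if k.sum()>9 else 0)
E
python3 bt.py
```

```text
{'t': np.float64(35.75), 'tcp_pos': array([0.4971, 0.3102, 0.327 ]), 'tool_rot': array([-3.1416e+00, -3.0000e-04,  3.4480e-01]), 'contact_force': array([ 0.4615,  0.7217, -1.1984]), 'gripper_width': np.float64(0.1986), 'gripper_force': np.float64(78.4137)}
bar 44 433 [-0.0042  0.0069] 0.1677
bar 52 459 [-0.0045  0.0068] 0.1676
bar 60 491 [-0.0044  0.0068] 0.1676
bar 68 508 [-0.0043  0.0071] 0.1678
bar 76 537 [-0.0041  0.007 ] 0.1677
bar 82 544 [-0.0041  0.0069] 0.1677
jaw far v [0.0079 0.0103 0.0134]
```

Emit:
{"name": "apply_moves", "arguments": {"targets": [{"dx": 0.6,"dy": -1.7,"dz": 0,"yaw": -0.001},{"dx": 0,"dy": 0,"dz": 0,"yaw": 0},{"dx": 0,"dy": 0,"dz": 0,"yaw": 0}]}}

```text
t: 36.1
tcp_pos: [0.4976, 0.3085, 0.3273]
tool_rot: [-3.142, -0.001, 0.344]
contact_force: [0.6, 1.0, -0.9]
gripper_width: 0.198
gripper_force: 78.4
```

```bash
python3 bt.py
```

```text
{'t': np.float64(36.1), 'tcp_pos': array([0.4976, 0.3085, 0.3273]), 'tool_rot': array([-3.1416e+00, -7.0000e-04,  3.4370e-01]), 'contact_force': array([ 0.6474,  1.0202, -0.9451]), 'gripper_width': np.float64(0.1984), 'gripper_force': np.float64(78.4151)}
bar 44 434 [-0.0061  0.005 ] 0.168
bar 52 455 [-0.0064  0.0049] 0.1679
bar 60 495 [-0.0063  0.0049] 0.168
bar 68 510 [-0.0062  0.0051] 0.168
bar 76 537 [-0.0061  0.005 ] 0.1681
bar 82 546 [-0.006  0.005] 0.168
jaw far v [0.006  0.0092 0.0135]
```

On the centre line. Pressing straight down.

Emit:
{"name": "apply_moves", "arguments": {"targets": [{"dx": 0,"dy": 0,"dz": -3,"yaw": 0},{"dx": 0,"dy": 0,"dz": -3,"yaw": 0},{"dx": 0,"dy": 0,"dz": -3,"yaw": 0},{"dx": 0,"dy": 0,"dz": -3,"yaw": 0},{"dx": 0,"dy": 0,"dz": -3,"yaw": 0},{"dx": 0,"dy": 0,"dz": -3,"yaw": 0},{"dx": 0,"dy": 0,"dz": 0,"yaw": 0}]}}

```text
t: 36.85
tcp_pos: [0.4976, 0.308, 0.3081]
tool_rot: [3.141, 0.001, 0.344]
contact_force: [1.7, -2.9, -3.1]
gripper_width: 0.195
gripper_force: 78.3
```

Emit:
{"name": "apply_moves", "arguments": {"targets": [{"dx": 0,"dy": 0,"dz": -2,"yaw": 0},{"dx": 0,"dy": 0,"dz": -2,"yaw": 0},{"dx": 0,"dy": 0,"dz": -1.5,"yaw": 0},{"dx": 0,"dy": 0,"dz": -1,"yaw": 0},{"dx": 0,"dy": 0,"dz": -1,"yaw": 0},{"dx": 0,"dy": 0,"dz": 0,"yaw": 0}]}}

```text
t: 37.45
tcp_pos: [0.4969, 0.3088, 0.3032]
tool_rot: [-3.141, 0.0, 0.344]
contact_force: [-3.5, -1.4, 11.5]
gripper_width: 0.198
gripper_force: 79.7
```

```bash
python3 bt.py
```

```text
{'t': np.float64(37.45), 'tcp_pos': array([0.4969, 0.3088, 0.3032]), 'tool_rot': array([-3.141e+00,  4.000e-04,  3.441e-01]), 'contact_force': array([-3.4876, -1.4247, 11.4677]), 'gripper_width': np.float64(0.1975), 'gripper_force': np.float64(79.7118)}
bar 44 444 [-0.0058  0.0057] 0.144
bar 52 457 [-0.0057  0.0056] 0.1439
bar 60 481 [-0.0056  0.0055] 0.144
bar 68 552 [-0.0078  0.0058] 0.1441
bar 76 345 [-0.0059  0.0013] 0.1442
bar 82 503 [-0.0058  0.0052] 0.144
jaw far v [0.0043 0.0083 0.0133]
```

Bar top is at 144 mm, the floor force has risen to 11 N, and the far jaw is back over the bar. A bit more press, then release and check both ends.

Emit:
{"name": "apply_moves", "arguments": {"targets": [{"dx": 0,"dy": 0,"dz": -1,"yaw": 0},{"dx": 0,"dy": 0,"dz": -1,"yaw": 0},{"dx": 0,"dy": 0,"dz": 0,"yaw": 0}]}}

```text
t: 37.8
tcp_pos: [0.4968, 0.3088, 0.303]
tool_rot: [-3.141, -0.0, 0.344]
contact_force: [-6.3, -2.9, 20.9]
gripper_width: 0.199
gripper_force: 80.9
```

Emit:
{"name": "apply_moves", "arguments": {"targets": [{"dx": 0,"dy": 0,"dz": 2,"yaw": 0},{"dx": 0,"dy": 0,"dz": 0,"yaw": 0}]}}

```text
t: 38.0
tcp_pos: [0.4969, 0.3088, 0.3032]
tool_rot: [-3.141, -0.0, 0.344]
contact_force: [-3.9, -1.1, 11.6]
gripper_width: 0.201
gripper_force: 79.5
```

Emit:
{"name": "apply_moves", "arguments": {"targets": [{"dx": 0,"dy": 0,"dz": 0,"yaw": 0},{"dx": 0,"dy": 0,"dz": 0,"yaw": 0},{"dx": 0,"dy": 0,"dz": 0,"yaw": 0},{"dx": 0,"dy": 0,"dz": 0,"yaw": 0},{"dx": 0,"dy": 0,"dz": 0,"yaw": 0},{"dx": 0,"dy": 0,"dz": 0,"yaw": 0}], "claw": 1}}

```text
t: 38.6
tcp_pos: [0.4975, 0.3085, 0.3012]
tool_rot: [-3.142, 0.0, 0.344]
contact_force: [-0.8, -0.4, 0.6]
gripper_width: 1.0
gripper_force: 0.0
```

Emit:
{"name": "apply_moves", "arguments": {"targets": [{"dx": 0,"dy": 0,"dz": 15,"yaw": 0},{"dx": 0,"dy": 0,"dz": 35,"yaw": 0},{"dx": 0,"dy": 0,"dz": 35,"yaw": 0},{"dx": 0,"dy": 0,"dz": 25,"yaw": 0},{"dx": -15,"dy": -5,"dz": 0,"yaw": 0},{"dx": -30,"dy": -11,"dz": 0,"yaw": 0},{"dx": -30,"dy": -11,"dz": 0,"yaw": 0},{"dx": -10,"dy": -3,"dz": 0,"yaw": 0},{"dx": 0,"dy": 0,"dz": 0,"yaw": 0},{"dx": 0,"dy": 0,"dz": 0,"yaw": 0}]}}

```text
t: 39.6
tcp_pos: [0.4137, 0.2789, 0.4119]
tool_rot: [-3.142, -0.003, 0.344]
contact_force: [0.1, 0.6, -0.4]
gripper_width: 1.001
gripper_force: 0.0
```

```bash
python3 - <<'E'
from ck import *
st(); img,W=cloud("wrist"); cv2.imwrite("pics/w8.png",cv2.resize(img[0:260,150:420],None,fx=2.2,fy=2.2)[...,::-1])
a=.343;d=W-np.array([.4977,.3092,0]);u=d@[np.cos(a),np.sin(a),0];v=d@[-np.sin(a),np.cos(a),0];z=W[...,2]
for c in(-84,-76,-67,-50,-20,0,20,50,67,76,84):
    k=(abs(u*1e3-c)<3)&(abs(v)<.007)&(z>.13)&(z<.16); print(c,k.sum(),np.percentile(v[k],[3,97]).round(4),np.percentile(z[k],[50,97]).round(4)) if k.sum()>9 else 0
for s in(-1,1):
    k=(s*u>.073)&(s*u<.0805)&(abs(v)<.03)&(z>.1455)&(z<.16);print("jaw",s,k.sum(),np.percentile(v[k],[2,50,98]).round(4) if k.sum()>9 else 0)
k=(abs(z-.1225)<.003)&(abs(u)<.06)&(abs(v)<.04)
print("lid u",np.percentile(u[k],[.5,99.5]),"v",np.percentile(v[k],[.5,99.5]))
E
```

```text
{'t': np.float64(39.6), 'tcp_pos': array([0.4137, 0.2789, 0.4119]), 'tool_rot': array([-3.1416e+00, -2.8000e-03,  3.4370e-01]), 'contact_force': array([ 0.1212,  0.6076, -0.4191]), 'gripper_width': np.float64(1.0014), 'gripper_force': np.float64(0.0)}
-84 83 [-0.0058  0.0053] [0.1426 0.1445]
-76 136 [-0.0057  0.0065] [0.144  0.1542]
-67 114 [-0.0067  0.0062] [0.1424 0.1441]
-50 100 [-0.0056  0.005 ] [0.1424 0.1442]
-20 144 [-0.0068  0.0062] [0.1465 0.1481]
0 171 [-0.0067  0.0068] [0.1463 0.1479]
20 175 [-0.0065  0.0066] [0.1464 0.148 ]
50 163 [-0.0057  0.0058] [0.1422 0.144 ]
67 109 [-0.0065  0.0066] [0.1419 0.1437]
jaw -1 149 [0.0017 0.0073 0.0131]
jaw 1 0 0
lid u [-0.04995403  0.04840693] v [-0.02738532  0.0278307 ]
```

View pics/w8.png

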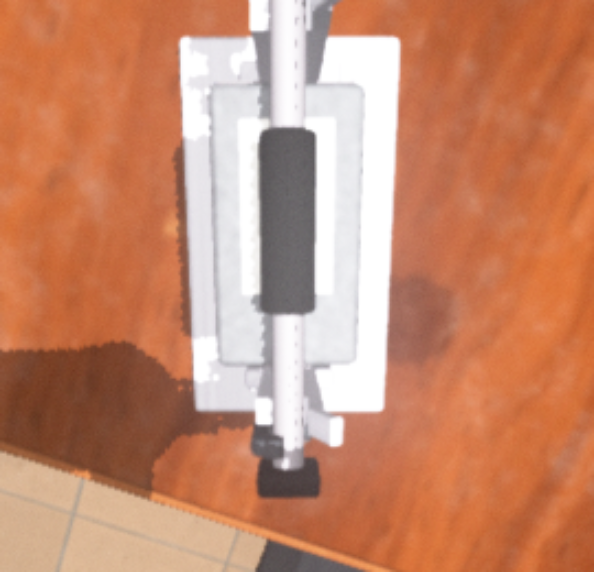

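The bar lies level across the stack in both forks. The near jaw's nose overlaps it at about (268,438), in its closed position at +1.7 mm. The far jaw's nose was seen over the bar from +1.3 mm. Stack edges are aligned, so I'm handing in.

```bash
python3 -c "
from rig import r
print(r.job_done())"
```

```text
the job is handed in; nothing more can be done
None
```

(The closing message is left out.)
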